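# Release the reader's sample tray, snap in the retainer caps and shut it

## Task

Reach through the small hole in the bench reader's deck with the release pin to trip the hidden latch, so that the sample tray springs out, and stand the pin back. Put every retainer cap from the mat into a well of its own in the tray and press each fully home with the pusher (not with the fingers or the pin) until it snaps to the bottom; with all caps home, stand the pusher back in the stand and push the tray in until it latches shut. Do not disturb the bottle, jar or beaker.

Things in the scene. Friction and masses are not known exactly. Their poses are not given: they have to be found in the camera images.
- reader: fixed white bench reader, 180 deep x 300 wide; origin on the bench, x axis away from the robot into the machine (turned up to 10 degrees), y to its left. Front face at x = -85, back at +95. Flat deck, top 110 mm above the bench; behind it (x over +35) a tower, 160 high. In its front is an open slot, 280 wide, up to 102 mm, in which the sample tray runs.
- hole (a point): centre of the access hole in the deck's top face (18 x 18 mm opening with a dark round rim, deck 8 mm thick), at reader (-45, +122, 110) mm. The latch pad lies straight below it.
- latch_pad (a point): centre of the top of the hidden latch pad, 22 x 22 mm, 35 mm below the hole's mouth when at rest; moves straight down with the latch.
- latch (a joint): how far the latch pad is pressed down, m: 0 at rest, springs back by itself (3 N at rest, 8 N at the bottom); from about 0.005 the tray is let go; stop at 0.012.
- tray (a joint): how far the tray is out (along the reader's -x), m: 0 shut and latched, 0.10 fully out. A spring of 4.5 to 7 N drives it out, in about a second, when the latch is tripped. To shut it push it along the reader's +x to about -0.003 (stop at -0.005) with 8 to 15 N: it clicks into the latch by itself and rests at about 0 when let go.
- tab (a point): centre of the tray's upright pull tab, 10 thick (x) x 24 wide (y), 32 high, this point 77 mm above the bench. It stands on the tray's front panel (12 thick, 250 wide, top 66 mm above the bench), 47 mm to the reader's -x side of the row of wells. Push it on its face nearest the robot, or grip it.
- stand: fixed white tool stand, block 70 (x) x 150 (y) x 80 high, origin on the bench under its centre, y along the row of holes. Two equal upright through holes, 32 mm in diameter, at y = -38 and +38 mm; which tool stands in which hole varies.
- pin_handle (a point): release pin: centre of its square handle, 20 x 20 mm, 50 high (faces along its own x and y). Under the handle a flange, 44 in diameter, 5 thick, rests on the stand's top; below that a steel pin 8 in diameter, 70 long, its tip 100 mm below this point. 100 g. Upright at the start. In the stand this point is 110 mm above the bench.
- pin_tip (a point): lower end of the release pin, on its axis.
- pusher_handle (a point): the pusher: same handle, flange and lengths as the pin's, but its rod is a blunt steel cylinder 24 mm in diameter with a flat foot 100 mm below this point. 100 g.
- pusher_tip (a point): centre of the pusher's flat foot.
- mat: thin fixed black rubber mat, 170 x 170 x 3 mm, on which the caps stand at the start; origin under its centre.
- well0 (a point): centre of the floor of tray well 0, a round recess 43 in diameter, 24 deep (rim 64 mm above the bench); the wells lie in a row, 52 mm apart (y = -78 in the reader; axes as the reader's). Sprung noses in its wall hold an unpressed cap 12 mm above the floor; pressed down with 10 to 20 N it snaps under them on to the floor, for good (knob top then 84 mm above the bench).
- well1 (a point): centre of the floor of tray well 1, a round recess 43 in diameter, 24 deep (rim 64 mm above the bench); the wells lie in a row, 52 mm apart (y = -26 in the reader; axes as the reader's). Sprung noses in its wall hold an unpressed cap 12 mm above the floor; pressed down with 10 to 20 N it snaps under them on to the floor, for good (knob top then 84 mm above the bench).
- well2 (a point): centre of the floor of tray well 2, a round recess 43 in diameter, 24 deep (rim 64 mm above the bench); the wells lie in a row, 52 mm apart (y = 26 in the reader; axes as the reader's). Sprung noses in its wall hold an unpressed cap 12 mm above the floor; pressed down with 10 to 20 N it snaps under them on to the floor, for good (knob top then 84 mm above the bench).
- well3 (a point): centre of the floor of tray well 3, a round recess 43 in diameter, 24 deep (rim 64 mm above the bench); the wells lie in a row, 52 mm apart (y = 78 in the reader; axes as the reader's). Sprung noses in its wall hold an unpressed cap 12 mm above the floor; pressed down with 10 to 20 N it snaps under them on to the floor, for good (knob top then 84 mm above the bench).
- cap0_c (a point): retainer cap 0 (absent in some runs): point on its axis, 22 mm above its underside. 44 high: round steel rim 40 in diameter, 5 thick, and on it a round white knob 20 in diameter, 39 high, to grip by (fingertips at least 15 mm above the underside, clear of rim and well). z up. About 60 g. All alike: any cap in any well, one to a well.
- cap1_c (a point): retainer cap 1 (absent in some runs): point on its axis, 22 mm above its underside. 44 high: round steel rim 40 in diameter, 5 thick, and on it a round white knob 20 in diameter, 39 high, to grip by (fingertips at least 15 mm above the underside, clear of rim and well). z up. About 60 g. All alike: any cap in any well, one to a well.
- cap2_c (a point): retainer cap 2 (absent in some runs): point on its axis, 22 mm above its underside. 44 high: round steel rim 40 in diameter, 5 thick, and on it a round white knob 20 in diameter, 39 high, to grip by (fingertips at least 15 mm above the underside, clear of rim and well). z up. About 60 g. All alike: any cap in any well, one to a well.
- cap3_c (a point): retainer cap 3 (absent in some runs): point on its axis, 22 mm above its underside. 44 high: round steel rim 40 in diameter, 5 thick, and on it a round white knob 20 in diameter, 39 high, to grip by (fingertips at least 15 mm above the underside, clear of rim and well). z up. About 60 g. All alike: any cap in any well, one to a well.
- reagent: bystander: white reagent bottle with a blue cap, 64 in diameter, about 150 high, origin under its centre
- jar: bystander: amber jar, 56 in diameter, 80 high, origin under its centre
- beaker: bystander: glass beaker, 68 in diameter, 90 high, origin under its centre
Mind the look-alikes: they are no part of the job. What is shaped like the part that bears pusher_handle but red is not meant. What is shaped like the part that bears cap0_c but green is not meant.

How it is judged (in metres and radians):
On the way, in this order (a step that is already met when the one before it is completed fails the run):
1. the release pin, through the hole, presses the hidden latch down (value of joint latch above 0.005 m and distance between pin_tip and latch_pad below 0.013 m), for 0.05 s.
2. the tray has sprung out (value of joint tray above 0.09 m), for 0.2 s.
3. with the tray out, the pusher presses on a cap (value of joint tray above 0.08 m and (contact force between pusher and cap0 above 3 N or contact force between pusher and cap1 above 3 N or contact force between pusher and cap2 above 3 N or contact force between pusher and cap3 above 3 N)), for 0.05 s.
4. with the tray out, every cap is snapped home in a well (value of joint tray above 0.08 m and z of cap0_c in the frame of well0 between 0.019 and 0.0245 m and angle between each of cap0_c, cap1_c, cap2_c, cap3_c's own z axis and vertical below 0.1 rad and (horizontal distance between cap0_c and well0 below 0.004 m or horizontal distance between cap0_c and well1 below 0.004 m or horizontal distance between cap0_c and well2 below 0.004 m or horizontal distance between cap0_c and well3 below 0.004 m) and z of cap1_c in the frame of well0 between 0.019 and 0.0245 m and (horizontal distance between cap1_c and well0 below 0.004 m or horizontal distance between cap1_c and well1 below 0.004 m or horizontal distance between cap1_c and well2 below 0.004 m or horizontal distance between cap1_c and well3 below 0.004 m) and z of cap2_c in the frame of well0 between 0.019 and 0.0245 m and (horizontal distance between cap2_c and well0 below 0.004 m or horizontal distance between cap2_c and well1 below 0.004 m or horizontal distance between cap2_c and well2 below 0.004 m or horizontal distance between cap2_c and well3 below 0.004 m) and z of cap3_c in the frame of well0 between 0.019 and 0.0245 m and (horizontal distance between cap3_c and well0 below 0.004 m or horizontal distance between cap3_c and well1 below 0.004 m or horizontal distance between cap3_c and well2 below 0.004 m or horizontal distance between cap3_c and well3 below 0.004 m)), for 0.2 s.
At the end, for the whole second after the job is handed in: Tray latched shut (out by under 4 mm); every cap present on the floor of a well (within 4 mm of its axis, 2.5 mm of its floor, upright within 0.1 rad); pin and pusher upright in the stand's holes, flanges on its top (within 5 mm) (value of joint tray below 0.004 m and value of joint latch below 0.003 m and z of cap0_c in the frame of well0 between 0.019 and 0.0245 m and angle between each of cap0_c, cap1_c, cap2_c, cap3_c's own z axis and vertical below 0.1 rad and (horizontal distance between cap0_c and well0 below 0.004 m or horizontal distance between cap0_c and well1 below 0.004 m or horizontal distance between cap0_c and well2 below 0.004 m or horizontal distance between cap0_c and well3 below 0.004 m) and z of cap1_c in the frame of well0 between 0.019 and 0.0245 m and (horizontal distance between cap1_c and well0 below 0.004 m or horizontal distance between cap1_c and well1 below 0.004 m or horizontal distance between cap1_c and well2 below 0.004 m or horizontal distance between cap1_c and well3 below 0.004 m) and z of cap2_c in the frame of well0 between 0.019 and 0.0245 m and (horizontal distance between cap2_c and well0 below 0.004 m or horizontal distance between cap2_c and well1 below 0.004 m or horizontal distance between cap2_c and well2 below 0.004 m or horizontal distance between cap2_c and well3 below 0.004 m) and z of cap3_c in the frame of well0 between 0.019 and 0.0245 m and (horizontal distance between cap3_c and well0 below 0.004 m or horizontal distance between cap3_c and well1 below 0.004 m or horizontal distance between cap3_c and well2 below 0.004 m or horizontal distance between cap3_c and well3 below 0.004 m) and z of pin_handle in the frame of stand between 0.105 and 0.117 m and x of pin_handle in the frame of stand between -0.02 and 0.02 m and y of pin_handle in the frame of stand between -0.06 and 0.06 m and angle between each of pin_handle, pusher_handle's own z axis and vertical below 0.12 rad and z of pusher_handle in the frame of stand between 0.105 and 0.117 m and x of pusher_handle in the frame of stand between -0.02 and 0.02 m and y of pusher_handle in the frame of stand between -0.06 and 0.06 m); the robot touches nothing.
It fails at once if a bystander (bottle, jar, beaker) is moved more than 25 mm or tipped (distance of any of reagent, jar, beaker from where it was at the start of the episode above 0.025 m or angle between any of reagent, jar, beaker's own z axis and vertical above 0.35 rad).
It fails at once if a cap is pressed home with the fingers (fingers push with over 3 N on a cap that is at the bottom of its well) (((z of cap0_c in the frame of well0 between 0.019 and 0.0245 m and angle between cap0_c's own z axis and vertical below 0.1 rad and (horizontal distance between cap0_c and well0 below 0.004 m or horizontal distance between cap0_c and well1 below 0.004 m or horizontal distance between cap0_c and well2 below 0.004 m or horizontal distance between cap0_c and well3 below 0.004 m)) and contact force between the fingers and cap0 above 3 N) or ((z of cap1_c in the frame of well0 between 0.019 and 0.0245 m and angle between cap1_c's own z axis and vertical below 0.1 rad and (horizontal distance between cap1_c and well0 below 0.004 m or horizontal distance between cap1_c and well1 below 0.004 m or horizontal distance between cap1_c and well2 below 0.004 m or horizontal distance between cap1_c and well3 below 0.004 m)) and contact force between the fingers and cap1 above 3 N) or ((z of cap2_c in the frame of well0 between 0.019 and 0.0245 m and angle between cap2_c's own z axis and vertical below 0.1 rad and (horizontal distance between cap2_c and well0 below 0.004 m or horizontal distance between cap2_c and well1 below 0.004 m or horizontal distance between cap2_c and well2 below 0.004 m or horizontal distance between cap2_c and well3 below 0.004 m)) and contact force between the fingers and cap2 above 3 N) or ((z of cap3_c in the frame of well0 between 0.019 and 0.0245 m and angle between cap3_c's own z axis and vertical below 0.1 rad and (horizontal distance between cap3_c and well0 below 0.004 m or horizontal distance between cap3_c and well1 below 0.004 m or horizontal distance between cap3_c and well2 below 0.004 m or horizontal distance between cap3_c and well3 below 0.004 m)) and contact force between the fingers and cap3 above 3 N)).
It fails at once if the release pin is used to press a cap (over 3 N) (contact force between pin and cap0 above 3 N or contact force between pin and cap1 above 3 N or contact force between pin and cap2 above 3 N or contact force between pin and cap3 above 3 N).
Of cap0, cap1, cap2, cap3 only 2 to 4 are there at a start; the rules pass over those that are not, and their reading is None.
At some moment in a run one of cap0, cap1, cap2, cap3 may be knocked a few centimetres aside while the robot is not near it.
It also fails if it takes over 210 s, if anything falls off the work surface, if the arm or the gripper's body presses on something with over 40 N, if the wrist force passes 120 N, or if a joint passes its speed limit or range.

## Robot

A 7-joint arm with a two-finger parallel gripper is mounted at the origin on the work surface. World frame = base frame: x ahead of the robot, y to its left, z up, the work surface at z = 0. Lengths are in mm, angles in rad, forces in N, time in s.
With the tool pointing down it reaches from about 425 to 875 mm from the base axis. Payload 8.4 kg.
Tool frame: the origin (TCP) lies where the fingers leave the gripper's body, on its centre line; the fingertips stand 73 mm ahead of it and the grasp point (between the pads) lies 54 mm ahead of it; z points along the fingers, y is the line along which they close (so a half turn about z gives the same grasp; the last joint's range is limited). The gripper opens to 85 mm and grips with 20 to 120 N. Pads are 22 mm wide; open, the fingers measure 114 mm over their backs; the gripper's body (76 mm by 85 mm) begins 54 mm behind the grasp point. The pads swing forward as they close: fully open they stand 13 mm farther back than shut.
Start: joints at [1.226, 0.333, 0.04, 1.465, -0.013, 1.343, -0.059], TCP at [158.145, -630.443, 303.908] pointing down, gripper open.
Joint ranges: [-2.58, 2.58], [-0.38, 2.09], [-1.3, 1.39], [0.25, 2.4], [-1.5, 4.64], [0.08, 2.09], [-2.65, 2.65]. Speed limits (rad/s): [2.22, 2.22, 2.79, 2.79, 3.14, 3.14, 3.14].

## Interface

Orientations are given as [roll, pitch, yaw] about the fixed x, y, z axes, in that order (R = Rz(yaw) Ry(pitch) Rx(roll)).
In Python, from bench import state, vision, workorder gives the robot as it stands. The module is installed in compiled form; this text tells all that it offers.
- The arm moves only by the tool move_arm, never from a script. Its argument "increments" is a list of rows, each a list of 7 numbers: the shift along the tool's x, y, z in m, then the turn, a rotation vector about the tool's x, y, z in degrees, then the gripper's target within -1 to 1 (shut at 1, half-way at 0, fully open at -1). In form: [[dx, dy, dz, wx, wy, wz, grip], ...]. A call has 1 to 20 rows; each row shifts and turns the commanded pose from where the row before left it, along the tool's axes as they then stand; what a row does not reach is not made up. A row lasts 1/10 s, in which the tool goes at most 50 mm and 8.59 degrees, less where a joint would pass 70% of its speed; a pose out of reach is approached as far as the arm can. A call is refused whole if a number of a shift passes 0.05 or a number of a turn 8.59, either way. A call with a gripper value outside its range is refused whole. The fingers move at their own pace and stop on an object; "grip_force" is the grip in N (left out, the last holds). Time passes only in rows, so rows that do not move let the fingers close. It gives the time, the measured TCP pose, the force, the opening and the grip force at its end, in the units of the state.
- state(): the state, without advancing time (a new reading comes with each control period).
- vision.read_camera(name): name is "scene" or "side" or "wrist"; returns a dict with "pixels" (420x560x3 uint8, blue, green, red), "intrinsics" (3x3 intrinsics, pixels), "k1" (the pictures are not rectified: a ray, as slopes to the right and down, at radius r is drawn at 1 + k1 r^2 times it, then the intrinsics apply), "cam_to_world" (4x4, takes a point from camera to world coordinates). Camera axes: x right, y down, z forward; pixel columns grow to the right and rows downward; lengths in mm; the calibration is good to about 2 mm. A picture is of the moment at which its call begins. There is no depth.
- workorder.job_done(): hands the job in; it is judged then, once.
The state is a dict: "t": time; "joint_pos": joint angles; "qd": joint speeds; "joint_torque": joint torques, N m; "eef_pos": TCP position; "orientation": TCP orientation; "ft_force": force on the tool from outside, world axes, zero at the start; "ft_torque": the same for the moment, N m; "opening": finger opening in mm; "gripper_force": force on a finger pad.
Only numpy, scipy, OpenCV 4.12 (cv2) and the standard library are available. Lean on these libraries where they do the work, as an engineer would, in place of code of your own. Each camera call takes 0.05 s, during which the arm holds its last target. There are 200 camera calls.

## Working session

There is one attempt and no reset: what is moved stays moved. The work goes in short steps, Python scripts to look and compute and a tool call to move; the robot and the scene stay as the last step left them, time stands still between calls to the robot, and variables do not carry over. Pictures are saved under pics/ and viewed, at most 14 in all, crops included, and the job is handed in when it is done.

Besides the shell and the picture viewer there is one more tool, called after "Call:" as name(argument=value, ...), one argument or row to a line, values as JSON. move_arm: Moves the arm, as the interface text tells. Its arguments: {"type":"object","properties":{"increments":{"type":"array","items":{"type":"array","items":{"type":"number"}}},"grip_force":{"type":"number"}},"required":["increments"]}

```bash
mkdir -p pics; cat > h.py <<'E'
import numpy as np, cv2
from bench import state, vision, workorder
from scipy.spatial.transform import Rotation as R
def grab(n,save=None):
    c=vision.read_camera(n)
    c={k:(np.array(v) if k!='k1' else v) for k,v in c.items()}
    if save: cv2.imwrite('pics/'+save,c['pixels']); np.savez('pics/'+save+'.npz',**c)
    return c
def load(s):
    d=np.load('pics/'+s+'.npz'); return {k:d[k] for k in d}
def ray(c,u,v):
    K=c['intrinsics'];k1=float(c['k1'])
    d=np.array([k1,0,0,0,0.])
    p=cv2.undistortPoints(np.array([[[u,v]]],float),K,d)[0,0]
    T=c['cam_to_world']; return T[:3,3],T[:3,:3]@np.array([p[0],p[1],1])
def onz(c,u,v,z):
    o,d=ray(c,u,v); return o+d*(z-o[2])/d[2]
def proj(c,P):
    T=np.linalg.inv(c['cam_to_world']);q=T[:3,:3]@np.array(P,float)+T[:3,3]
    s=q[:2]/q[2]; s=s*(1+float(c['k1'])*(s@s)); K=c['intrinsics']
    return K[:2,:2]@s+K[:2,2]
def mask(c,lo,hi):
    return cv2.inRange(cv2.cvtColor(c['pixels'],cv2.COLOR_BGR2HSV),np.array(lo),np.array(hi))
def blobs(m,amin=30):
    n,l,s,ce=cv2.connectedComponentsWithStats(m)
    return [(s[i].tolist(),ce[i].round(1).tolist()) for i in range(1,n) if s[i][4]>=amin]
def go(P,yaw=None):
    """tool-frame shift (mm) from the present pose to world TCP P"""
    s=state(); Rm=R.from_euler('xyz',s['orientation']).as_matrix()
    print('tool shift mm',(Rm.T@(np.array(P)-s['eef_pos'])).round(1))
    if yaw is not None:
        T=R.from_euler('xyz',[np.pi,0,yaw]).as_matrix()
        print('turn deg',np.degrees(R.from_matrix(Rm.T@T).as_rotvec()).round(2))
E
python3 - <<'E'
from h import *
s=state();print({k:np.round(v,3).tolist() for k,v in s.items()})
for n in ['scene','side','wrist']:
    c=grab(n,n+'0.png'); print(n,c['k1'],c['cam_to_world'].round(2).tolist(),c['intrinsics'].round(1).tolist())
a=cv2.imread('pics/scene0.png');b=cv2.imread('pics/side0.png')
E
```

```text
{'t': 0.0, 'joint_pos': [1.226, 0.334, 0.04, 1.466, -0.013, 1.343, -0.058], 'qd': [0.0, 0.001, 0.002, 0.003, 0.002, -0.0, 0.001], 'joint_torque': [-0.0, -65.855, 1.365, -40.555, 0.017, 0.013, -0.0], 'eef_pos': [158.05, -630.13, 303.009], 'orientation': [-3.14, 0.0, 0.246], 'ft_force': [-0.376, -0.212, 0.759], 'ft_torque': [-0.018, 0.003, 0.026], 'gripper_force': 0.0, 'opening': 85.647}
scene -0.1443120123688938 [[0.36, 0.68, -0.64, 1274.64], [0.93, -0.28, 0.23, -293.68], [-0.02, -0.68, -0.73, 956.04], [0.0, 0.0, 0.0, 1.0]] [[476.9, 0.0, 276.3], [0.0, 476.9, 215.6], [0.0, 0.0, 1.0]]
side -0.1161675577286 [[-0.97, -0.14, 0.18, 341.53], [-0.23, 0.65, -0.72, 767.9], [-0.01, -0.74, -0.67, 815.77], [0.0, 0.0, 0.0, 1.0]] [[422.6, 0.0, 277.3], [0.0, 422.6, 208.8], [0.0, 0.0, 1.0]]
wrist 0.015353754238672803 [[0.24, -0.94, -0.25, 221.29], [-0.97, -0.23, -0.06, -615.23], [-0.0, 0.26, -0.97, 373.25], [0.0, 0.0, 0.0, 1.0]] [[361.9, 0.0, 287.1], [0.0, 361.9, 212.3], [0.0, 0.0, 1.0]]
```

View pics/scene0.png

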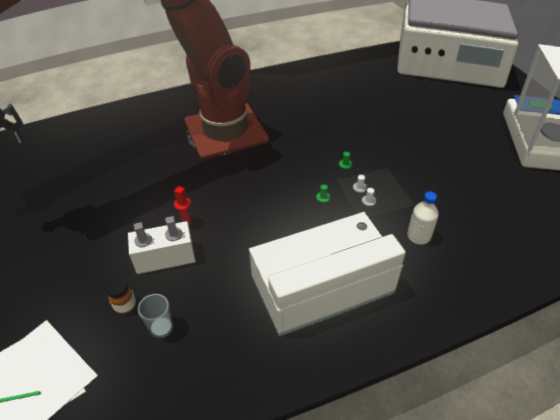

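View pics/side0.png

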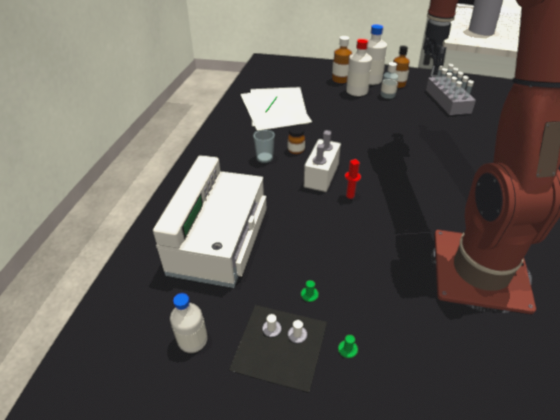

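Scene: two white caps at (361,183),(370,197) on the mat; green decoys at (346,160),(324,193). The grey tools stand at (141,235),(173,229), with a red decoy tool at (182,203). The reader hole is at (362,227). In the side view the caps are at (272,325),(298,331) and the hole at (217,245).

```bash
python3 - <<'E'
from h import *
a=load('scene0.png');b=load('side0.png')
def crop(c,x0,y0,x1,y1,f): return cv2.resize(c['pixels'][y0:y1,x0:x1],None,fx=f,fy=f,interpolation=cv2.INTER_CUBIC)
p=crop(a,110,170,210,280,4);q=crop(b,290,120,390,220,4)
H=440;im=np.zeros((H,800,3),np.uint8);im[:p.shape[0],:400]=p;im[:400,400:]=q
cv2.imwrite('pics/crop1.png',im)
p=crop(a,240,140,440,290,3); cv2.imwrite('pics/crop2.png',p)
E
```

```text
(no output)
```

View pics/crop1.png

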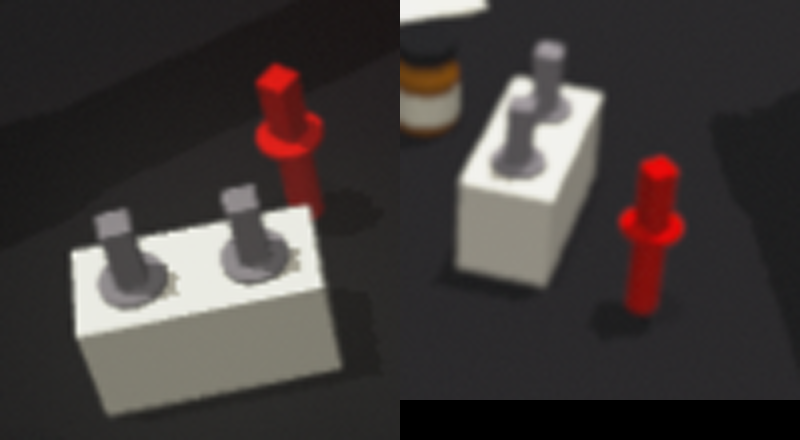

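View pics/crop2.png

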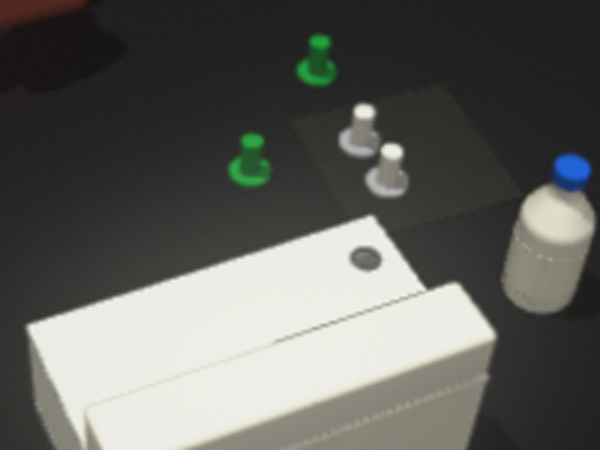

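```bash
python3 - <<'E'
from h import *
a=load('scene0.png');b=load('side0.png')
A=lambda u,v:(110+u/4,170+v/4); B=lambda u,v:(290+(u-400)/4,120+v/4); C=lambda u,v:(240+u/3,140+v/3)
f=lambda n,c,p,z:print(n,onz(c,p[0],p[1],z)[:2].round(1))
for p in [(72,252),(310,207),(325,290),(80,335)]: f('stand sc',a,A(*p),80)
for p in [(515,77),(604,93),(549,196),(459,183)]: f('stand si',b,B(*p),80)
for p in [(113,222),(240,200)]: f('tool sc',a,A(*p),135)
for p in [(549,48),(523,102)]: f('tool si',b,B(*p),135)
f('red',a,A(278,77),135); f('red si',b,B(659,165),135)
f('hole',a,C(366,258),110); f('hole',b,(217,245.5),110)
for p in [(372,216),(28,326)]: f('deck front',a,C(*p),110)
for p in [(456,285),(86,408)]: f('tower front',a,C(*p),160)
for p in [(364,110),(391,151)]: f('cap sc',a,C(*p),47)
print(blobs(mask(b,[0,0,120],[179,60,255])[300:350,250:320]),'side caps')
for p in [(272,317.5),(298,324)]: f('cap si',b,p,47)
for p in [(320,41),(252,142)]: f('green',a,C(*p),44)
f('bottle',a,C(572,165),150)
for n,p in dict(jar=(122,290),beaker=(155,304)).items(): f(n,a,p,85)
print(blobs(mask(b,[100,120,80],[130,255,255]),20))
E
```

```text
stand sc [ 418.6 -376.7]
stand sc [ 438.1 -227.6]
stand sc [ 508.1 -235.5]
stand sc [ 487.2 -382.8]
stand si [ 485.7 -379.3]
stand si [ 413.4 -371.6]
stand si [ 436.6 -226.9]
stand si [ 503.5 -228.5]
tool sc [ 457.9 -344.4]
tool sc [ 469.3 -269.4]
tool si [ 456.1 -339.3]
tool si [ 464.1 -261.8]
red [ 374.1 -224. ]
red si [ 360.3 -204.6]
hole [637.8 154.2]
hole [637.  157.6]
deck front [598.8 180.6]
deck front [ 602.5 -117.4]
tower front [724.3 176.8]
tower front [ 725.5 -114.5]
cap sc [423.4 275. ]
cap sc [482.2 271.5]
[([12, 14, 19, 23, 298], [21.5, 25.5]), ([38, 20, 19, 23, 302], [47.4, 31.5])] side caps
cap si [479.4 277. ]
cap si [422.3 280.7]
green [313.4 284.9]
green [420.5 159.7]
bottle [641.9 337.2]
jar [ 589.6 -417.2]
beaker [ 653.1 -353.9]
[([372, 25, 11, 10, 93], [376.5, 29.1]), ([173, 292, 17, 17, 226], [181.0, 300.0])]
```

Call:
move_arm(
  increments=[
    [0.0324,-0.0231,0,0,0,0,-1],
    [0.0324,-0.0231,0,0,0,0,-1],
    [0.0324,-0.0231,0,0,0,0,-1],
    [0.0324,-0.0231,0,0,0,0,-1],
    [0.0324,-0.0231,0,0,0,0,-1],
    [0.0324,-0.0231,0,0,0,0,-1],
    [0.0324,-0.0231,0,0,0,0,-1],
    [0.0324,-0.0231,0,0,0,0,-1],
    [0.0324,-0.0231,0,0,0,0,-1],
    [0.0324,-0.0231,0,0,0,0,-1],
    [0.0324,-0.0231,0,0,0,0,-1],
    [0.0324,-0.0231,0,0,0,0,-1],
    [0,0,0,0,0,-8.5,-1],
    [0,0,0,0,0,-8.5,-1],
    [0,0,0,0,0,-8.5,-1],
    [0,0,0,0,0,-8.5,-1],
    [0,0,0,0,0,-8.5,-1],
    [0,0,0,0,0,-8.5,-1],
    [0,0,0,0,0,-8.5,-1],
    [0,0,0,0,0,-8.5,-1],
  ],
)

```text
t: 2.15
eef_pos: [467.7, -266.9, 303.7]
orientation: [-3.141, -0.0, 1.439]
ft_force: [-0.7, 0.1, -0.0]
opening: 85.7
gripper_force: 0.0
```

```bash
python3 - <<'E'
from h import *
c=grab('wrist','w1.png'); go((467.8,-266.3,164),np.radians(82.3))
print(state()['eef_pos'],state()['orientation'],[proj(c,p) .round() for p in [(467.8,-266.3,135),(457.6,-341.7,135)]])
E
```

```text
tool shift mm [6.000e-01 1.000e-01 1.397e+02]
turn deg [-0.03 -0.01  0.68]
[ 467.6706433  -266.94158861  303.68558854] [-3.14115062e+00 -1.84174423e-04  1.44820838e+00] [array([288., 212.]), array([288., 311.])]
```

View pics/w1.png

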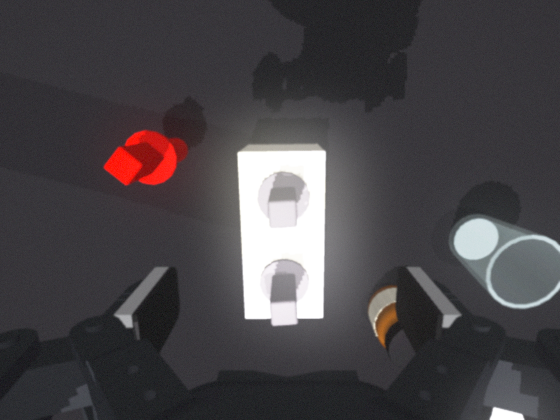

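Handles seen at (284,215) and (285,315), close to prediction and square to the gripper. The red decoy is at (150,158). I'll grasp the nearer (+38) tool and lift to identify it.

Call:
move_arm(
  increments=[
    [0,0,0.04,0,0,0.4,-1],
    [0,0,0.04,0,0,0,-1],
    [0,0,0.035,0,0,0,-1],
    [0,0,0.015,0,0,0,-1],
    [0,0,0.0095,0,0,0,-1],
    [0,0,0,0,0,0,1],
    [0,0,0,0,0,0,1],
    [0,0,0,0,0,0,1],
    [0,0,0,0,0,0,1],
    [0,0,0,0,0,0,1],
    [0,0,0,0,0,0,1],
    [0,0,0,0,0,0,1],
    [0,0,-0.02,0,0,0,1],
    [0,0,-0.03,0,0,0,1],
    [0,0,-0.04,0,0,0,1],
    [0,0,-0.04,0,0,0,1],
  ],
  grip_force=60,
)

```text
t: 3.8
eef_pos: [467.5, -266.8, 295.8]
orientation: [-3.141, -0.0, 1.426]
ft_force: [0.9, -0.7, -1.4]
opening: 19.4
gripper_force: 58.7
```

```bash
python3 - <<'E'
from h import *
a=grab('scene','s2.png');b=grab('side','d2.png');s=state()
P=np.array(s['eef_pos'])-[0,0,54+60]
im=[]
for c in (a,b):
    u=proj(c,P).round().astype(int);print(u)
    im.append(cv2.resize(c['pixels'][max(u[1]-60,0):u[1]+60,u[0]-60:u[0]+60],(400,400),interpolation=cv2.INTER_CUBIC))
cv2.imwrite('pics/crop3.png',np.hstack(im));print(s['eef_pos'],s['opening'])
E
```

```text
[167 205]
[320 129]
[ 469.83041183 -267.71059877  300.5408161 ] 19.22469408394431
```

View pics/crop3.png

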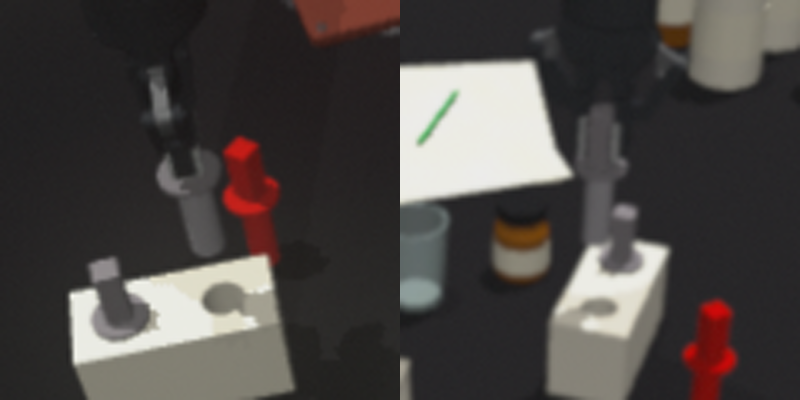

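Thick rod: the held tool is the pusher, so the pin is in the −38 hole. I'll put the pusher back and take the other.

Call:
move_arm(
  increments=[
    [0,0,0.03,0,0,0,1],
    [0,0,0.03,0,0,0,1],
    [0,0,0.03,0,0,0,1],
    [0,0,0.025,0,0,0,1],
    [0,0,0.01,0,0,0,1],
    [0,0,0.004,0,0,0,1],
    [0,0,0,0,0,0,1],
    [0,0,0,0,0,0,-1],
    [0,0,0,0,0,0,-1],
    [0,0,0,0,0,0,-1],
    [0,0,0,0,0,0,-1],
    [0,0,-0.03,0,0,0,-1],
    [0,0,-0.04,0,0,0,-1],
  ],
)

```text
t: 5.2
eef_pos: [466.9, -266.5, 234.7]
orientation: [-3.138, -0.002, 1.426]
ft_force: [0.5, -1.8, 0.9]
opening: 85.4
gripper_force: 0.0
```

```bash
python3 - <<'E'
from h import *
s=state();print(s['eef_pos'],s['orientation'],s['opening'],s['ft_force']); go((457.6,-341.9,164.2),np.radians(82.3))
E
```

```text
[ 466.87568551 -266.47961278  234.70812743] [-3.13822576e+00 -1.73968064e-03  1.42572865e+00] 85.42128993193145 [ 0.52459935 -1.83646202  0.90918886]
tool shift mm [-76.1   2.   70.4]
turn deg [-0.19 -0.1  -0.61]
```

Call:
move_arm(
  increments=[
    [-0.038,0.0005,0,0,0,0,-1],
    [-0.038,0.0005,0,0,0,0,-1],
    [0,0,0.035,0,0,0,-1],
    [0,0,0.025,0,0,0,-1],
    [0,0,0.01,0,0,0,-1],
    [0,0,0,0,0,0,1],
    [0,0,0,0,0,0,1],
    [0,0,0,0,0,0,1],
    [0,0,0,0,0,0,1],
    [0,0,0,0,0,0,1],
    [0,0,0,0,0,0,1],
    [0,0,0,0,0,0,1],
    [0,0,-0.02,0,0,0,1],
    [0,0,-0.03,0,0,0,1],
    [0,0,-0.04,0,0,0,1],
    [0,0,-0.04,0,0,0,1],
    [0,0,0,0,0,0,1],
  ],
)

```text
t: 6.9
eef_pos: [459.7, -343.3, 301.6]
orientation: [3.133, 0.004, 1.426]
ft_force: [0.1, -1.1, -0.7]
opening: 19.2
gripper_force: 58.7
```

```bash
python3 - <<'E'
from h import *
s=state();print(s['eef_pos'],s['orientation'],s['opening'],s['ft_force']); go((637.5,156,300))
E
```

```text
[ 459.6831995  -343.26699631  301.62673869] [3.13344259 0.00445518 1.42562337] 19.22380102896449 [ 0.11401148 -1.06666469 -0.73192787]
tool shift mm [5.197e+02 1.037e+02 2.000e-01]
```

Call:
move_arm(
  increments=[
    [0.04,0.008,0,0,0,0,1],
    [0.04,0.008,0,0,0,0,1],
    [0.04,0.008,0,0,0,0,1],
    [0.04,0.008,0,0,0,0,1],
    [0.04,0.008,0,0,0,0,1],
    [0.04,0.008,0,0,0,0,1],
    [0.04,0.008,0,0,0,0,1],
    [0.04,0.008,0,0,0,0,1],
    [0.04,0.008,0,0,0,0,1],
    [0.04,0.008,0,0,0,0,1],
    [0.04,0.008,0,0,0,0,1],
    [0.04,0.008,0,0,0,0,1],
    [0.04,0.008,0,0,0,0,1],
    [0,0,0,0,0,0,1],
    [0,0,0,0,0,0,1],
    [0,0,0,0,0,0,1],
  ],
)

```text
t: 8.5
eef_pos: [636.0, 156.0, 294.9]
orientation: [-3.141, 0.001, 1.425]
ft_force: [-0.6, 0.5, -0.6]
opening: 19.5
gripper_force: 58.9
```

```bash
python3 - <<'E'
from h import *
a=grab('scene','s3.png');b=grab('side','d3.png');s=state()
print(s['eef_pos'],s['orientation']); go((637.5,156,300))
im=[]
for c in (a,b):
    u=proj(c,(637,156,125)).round().astype(int);print(u)
    im.append(cv2.resize(c['pixels'][max(u[1]-50,0):u[1]+50,u[0]-50:u[0]+50],(400,400),interpolation=cv2.INTER_CUBIC))
cv2.imwrite('pics/crop4.png',np.hstack(im))
E
```

```text
[636.0574022  155.50395275 295.33296572] [3.14145112e+00 8.55755933e-04 1.42352723e+00]
tool shift mm [ 0.7  1.4 -4.7]
[363 221]
[217 240]
```

View pics/crop4.png

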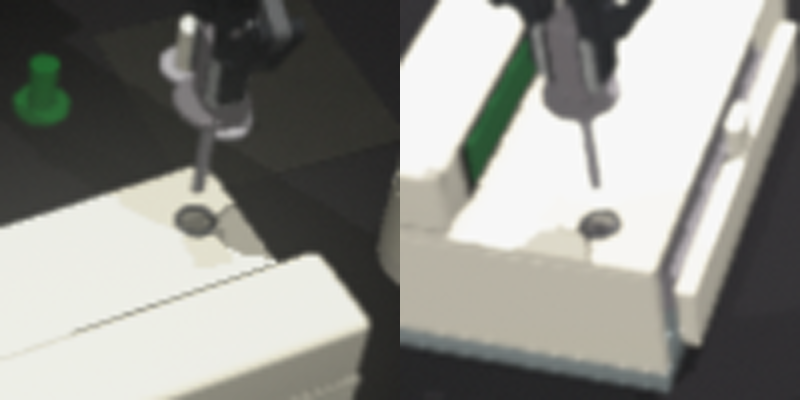

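```bash
python3 - <<'E'
from h import *
a=load('s3.png');b=load('d3.png')
def tri(pa,pb):
    A=[];y=[]
    for c,p in ((a,pa),(b,pb)):
        o,d=ray(c,*p);d/=np.linalg.norm(d);M=np.eye(3)-np.outer(d,d);A.append(M);y.append(M@o)
    return np.linalg.lstsq(np.vstack(A),np.hstack(y),rcond=None)[0].round(1)
print('tip',tri((362.5,218.5),(216.2,236.8)),'hole',tri((361.75,226.25),(217,245.75)))
print(onz(a,362.5,218.5,141),onz(b,216.2,236.8,141),onz(a,361.75,226.25,110),onz(b,217,245.75,110))
E
```

```text
tip [636.8 153.6 135. ] hole [637.2 155.2 107.3]
[640.73625981 149.97299949 141.        ] [634.62189072 159.55132453 141.        ] [638.24884335 153.24401306 110.        ] [636.7655712  158.36849344 110.        ]
```

Call:
move_arm(
  increments=[
    [0.0015,0.0005,0.02,0,0,0,1],
    [0,0,0.02,0,0,0,1],
    [0,0,0.015,0,0,0,1],
    [0,0,0.005,0,0,0,1],
    [0,0,0.003,0,0,0,1],
    [0,0,0.003,0,0,0,1],
    [0,0,0.003,0,0,0,1],
    [0,0,0.002,0,0,0,1],
    [0,0,0.002,0,0,0,1],
    [0,0,0,0,0,0,1],
  ],
)

```text
t: 9.6
eef_pos: [637.2, 158.7, 223.0]
orientation: [3.14, -0.001, 1.426]
ft_force: [1.0, 0.1, 5.0]
opening: 19.3
gripper_force: 59.6
```

Call:
move_arm(
  increments=[
    [0,0,0.002,0,0,0,1],
    [0,0,0.002,0,0,0,1],
    [0,0,0,0,0,0,1],
    [0,0,0,0,0,0,1],
    [0,0,0,0,0,0,1],
  ],
)

```text
t: 10.1
eef_pos: [637.2, 158.7, 219.4]
orientation: [3.14, -0.001, 1.425]
ft_force: [1.2, -0.7, 6.4]
opening: 19.8
gripper_force: 60.1
```

```bash
python3 - <<'E'
from h import *
a=grab('side','d4.png'); cv2.imwrite('pics/crop5.png',cv2.resize(a['pixels'][140:400,130:390],(780,600)[:1]*0 or (600,600),interpolation=cv2.INTER_CUBIC))
s=state();print(s['ft_force'],s['eef_pos'])
E
```

```text
[ 0.84587036 -0.71289129  6.93449839] [637.21703505 158.76060196 219.40884244]
```

View pics/crop5.png

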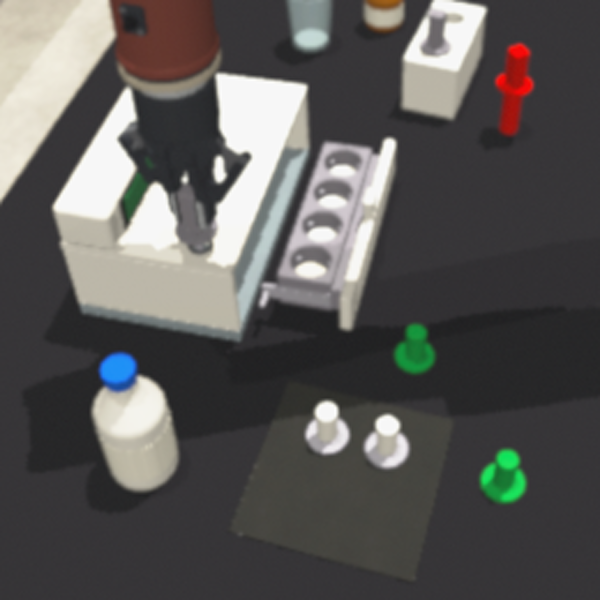

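The tray is out, with four wells at crop (311,262),(322,225),(333,192),(345,160). Pin goes back.

Call:
move_arm(
  increments=[
    [0,0,-0.02,0,0,0,1],
    [0,0,-0.02,0,0,0,1],
    [0,0,-0.02,0,0,0,1],
    [-0.0015,-0.0005,-0.017,0,0,0,1],
    [-0.04,-0.008,0,0,0,0,1],
    [-0.04,-0.008,0,0,0,0,1],
    [-0.04,-0.008,0,0,0,0,1],
    [-0.04,-0.008,0,0,0,0,1],
    [-0.04,-0.008,0,0,0,0,1],
    [-0.04,-0.008,0,0,0,0,1],
    [-0.04,-0.008,0,0,0,0,1],
    [-0.04,-0.008,0,0,0,0,1],
    [-0.04,-0.008,0,0,0,0,1],
    [-0.04,-0.008,0,0,0,0,1],
    [-0.04,-0.008,0,0,0,0,1],
    [-0.04,-0.008,0,0,0,0,1],
    [-0.04,-0.008,0,0,0,0,1],
    [0,0,0,0,0,0,1],
    [0,0,0,0,0,0,1],
    [0,0,0,0,0,0,1],
  ],
)

```text
t: 12.15
eef_pos: [458.4, -341.0, 295.3]
orientation: [-3.142, -0.001, 1.427]
ft_force: [0.7, -0.1, -1.4]
opening: 19.1
gripper_force: 58.9
```

```bash
python3 - <<'E'
from h import *
s=state();print(s['eef_pos'],s['orientation']); go((457.6,-341.9,164.2))
E
```

```text
[ 458.38370234 -341.02917078  295.30205359] [-3.14150461e+00 -8.71301033e-04  1.42720376e+00]
tool shift mm [ -1.1  -0.6 131.1]
```

Call:
move_arm(
  increments=[
    [-0.001,-0.0005,0.03,0,0,0,1],
    [0,0,0.03,0,0,0,1],
    [0,0,0.03,0,0,0,1],
    [0,0,0.025,0,0,0,1],
    [0,0,0.01,0,0,0,1],
    [0,0,0.005,0,0,0,1],
    [0,0,0,0,0,0,1],
    [0,0,0,0,0,0,-1],
    [0,0,0,0,0,0,-1],
    [0,0,0,0,0,0,-1],
    [0,0,0,0,0,0,-1],
    [0,0,-0.03,0,0,0,-1],
    [0,0,-0.04,0,0,0,-1],
    [0,0,-0.04,0,0,0,-1],
    [0,0,-0.04,0,0,0,-1],
  ],
)

```text
t: 13.65
eef_pos: [457.0, -343.1, 317.1]
orientation: [3.142, -0.0, 1.426]
ft_force: [0.5, -0.9, 0.2]
opening: 85.6
gripper_force: 0.0
```

```bash
python3 - <<'E'
from h import *
c=grab('wrist','w5.png');s=state();print(s['eef_pos'],s['orientation'],s['opening'])
print([proj(c,p).round() for p in [(467.8,-266.3,135),(457.6,-341.7,135)]])
m=mask(c,[0,0,60],[179,60,255])
go((470,150,330)); T=np.linalg.inv(R.from_euler('xyz',s['orientation']).as_matrix())
print(T@(c['cam_to_world'][:3,3]-s['eef_pos']))
E
```

```text
[ 458.79227351 -344.09030344  324.45389214] [3.13350909 0.00445604 1.42554637] 85.26295072960357
[array([287.,  94.]), array([288., 206.])]
tool shift mm [490.5 -60.4  -8.2]
[ 65.19560621  -1.92509529 -63.07633561]
```

Call:
move_arm(
  increments=[
    [0.0378,-0.0019,-0.001,0,0,0,-1],
    [0.0378,-0.0019,-0.001,0,0,0,-1],
    [0.0378,-0.0019,-0.001,0,0,0,-1],
    [0.0378,-0.0019,-0.001,0,0,0,-1],
    [0.0378,-0.0019,-0.001,0,0,0,-1],
    [0.0378,-0.0019,-0.001,0,0,0,-1],
    [0.0378,-0.0019,-0.001,0,0,0,-1],
    [0.0378,-0.0019,-0.001,0,0,0,-1],
    [0.0378,-0.0019,-0.001,0,0,0,-1],
    [0.0378,-0.0019,-0.001,0,0,0,-1],
    [0.0378,-0.0019,-0.001,0,0,0,-1],
    [0.0378,-0.0019,-0.001,0,0,0,-1],
    [0,0,0,0,0,0,-1],
    [0,0,0,0,0,0,-1],
    [0,0,0,0,0,0,-1],
  ],
)

```text
t: 15.2
eef_pos: [500.3, 107.7, 327.2]
orientation: [-3.141, 0.001, 1.424]
ft_force: [-0.1, 0.0, -0.5]
opening: 85.1
gripper_force: 0.0
```

```bash
python3 - <<'E'
from h import *
c=grab('wrist','w6.png');s=state();print(s['eef_pos'],s['orientation'])
E
```

```text
[500.35749755 107.42652204 327.2082052 ] [-3.14136567e+00  5.37792860e-04  1.42354839e+00]
```

View pics/w6.png

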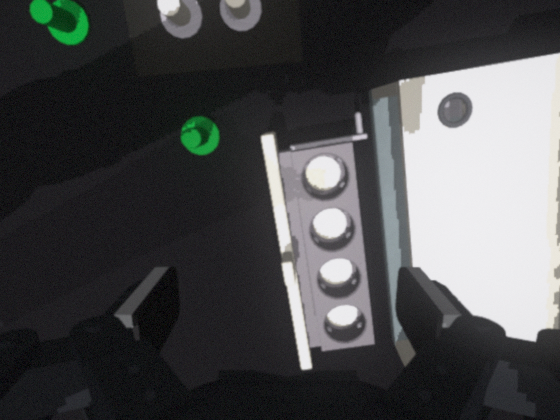

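Wells at about (325,174),(331,227),(338,275),(345,321); caps at (182,18),(242,11) on the mat; hole at (454,110). I'll refine the well centres.

```bash
cat > wells.py <<'E'
from h import *
def wells(c,guess,z=64,r=21.5,hw=30):
    g=cv2.cvtColor(c['pixels'],cv2.COLOR_BGR2GRAY);out=[];F=4
    for u,v in guess:
        x0,y0=int(u)-hw,int(v)-hw
        q=cv2.resize(g[y0:y0+2*hw,x0:x0+2*hw],None,fx=F,fy=F,interpolation=cv2.INTER_CUBIC)
        P=onz(c,u,v,z);rr=np.linalg.norm(proj(c,P+[r,0,0])-proj(c,P-[r,0,0]))/2*F
        h=cv2.HoughCircles(cv2.medianBlur(q,5),cv2.HOUGH_GRADIENT,1,200,param1=80,param2=8,minRadius=int(rr*.92),maxRadius=int(rr*1.06))
        if h is None: out.append(None);continue
        x,y,R_=h[0,0]; out.append(((x+.5)/F-.5+x0,(y+.5)/F-.5+y0)); print(np.round(out[-1],1),'r',round(R_/F,1),round(rr/F,1),onz(c,*out[-1],z)[:2].round(1))
    return out
def fit(pts,ys):
    """pts world xy, ys reader y; returns origin (xw at y=0), theta"""
    ys=np.array(ys,float);p=np.array(pts);A=[];b=[]
    X=np.vstack([np.polyfit(ys,p[:,0],1),np.polyfit(ys,p[:,1],1)])
    d=X[:,0]/np.linalg.norm(X[:,0]); o=p.mean(0)-d*ys.mean()
    print('origin',o.round(2),'theta deg',np.degrees(np.arctan2(-d[0],d[1])).round(2),'scale',np.linalg.norm(X[:,0]).round(3))
    for y,q in zip(ys,p): print(y,(o+d*y).round(1),(q-o-d*y).round(1))
    return o,d
E
python3 - <<'E'
from wells import *
c=load('w6.png')
w=wells(c,[(325,174),(331,227),(338,275),(345,321)])
fit([onz(c,*p,64)[:2] for p in w if p],[y for y,p in zip([78,26,-26,-78],w) if p])
print('hole',onz(c,454.5,109.5,110)); print('caps rim', onz(c,182,17,8),onz(c,241,10,8))
q=c['pixels'].copy()
for p in w:
    if p: cv2.circle(q,tuple(np.round(p).astype(int)),1,(0,0,255),-1)
cv2.imwrite('pics/crop6.png',cv2.resize(q[120:370,250:400],(450,600)[:1]+(750,))[:600] if 0 else cv2.resize(q[135:350,270:400],None,fx=2.75,fy=2.75,interpolation=cv2.INTER_CUBIC))
E
```

```text
[326.2 176.8] r 21.8 23.3 [537.3 110.8]
[332.5 230.2] r 22.5 22.4 [537.1  58.1]
[338.2 279.5] r 21.4 21.6 [536.8   5.6]
[344.5 326.8] r 21.8 20.8 [537.3 -48.7]
origin [537.12  31.47] theta deg 0.01 scale 1.021
78.0 [537.1 109.5] [0.1 1.4]
26.0 [537.1  57.5] [-0.1  0.6]
-26.0 [537.1   5.5] [-0.3  0.2]
-78.0 [537.1 -46.5] [ 0.2 -2.1]
hole [635.87906147 156.17073215 110.        ]
caps rim [422.12947027 275.76543581   8.        ] [479.66257844 273.55610266   8.        ]
```

View pics/crop6.png

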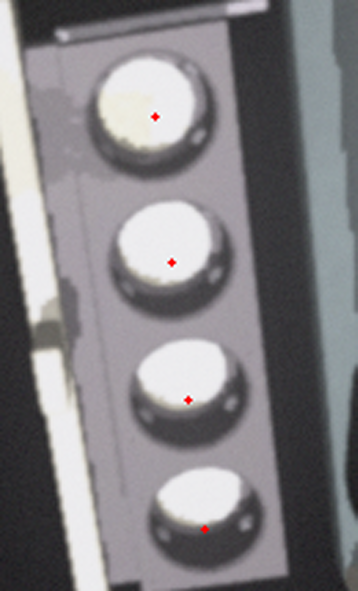

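```bash
python3 - <<'E'
from wells import *
c=load('w6.png')
w=[(270+u/2.75-.3,135+v/2.75-.3) for u,v in [(151,114),(170,259),(188,392),(205,517)]]
fit([onz(c,*p,64)[:2] for p in w],[78,26,-26,-78])
m=mask(c,[0,0,100],[179,70,255])[:60,120:300];print(blobs(m))
go((422.5,277,150)) 
E
```

```text
origin [536.65  33.85] theta deg 0.66 scale 0.996
78.0 [535.8 111.8] [ 0.1 -0.2]
26.0 [536.4  59.8] [-0.1 -0.3]
-26.0 [537.    7.9] [-0.   0.2]
-78.0 [537.6 -44.1] [0.  0.2]
[([37, 0, 45, 38, 1077], [59.8, 16.4]), ([100, 0, 41, 31, 842], [120.2, 13.7])]
tool shift mm [ 156.4 -101.9  177.1]
```

Call:
move_arm(
  increments=[
    [0.026,-0.017,0.021,0,0,0,-0.3],
    [0.026,-0.017,0.021,0,0,0,-0.3],
    [0.026,-0.017,0.021,0,0,0,-0.3],
    [0.026,-0.017,0.021,0,0,0,-0.3],
    [0.026,-0.017,0.021,0,0,0,-0.3],
    [0.026,-0.017,0.021,0,0,0,-0.3],
    [0,0,0,0,0,-8.25,-0.3],
    [0,0,0,0,0,-8.25,-0.3],
    [0,0,0,0,0,-8.25,-0.3],
    [0,0,0,0,0,-8.25,-0.3],
    [0,0,0,0,0,-8.25,-0.3],
    [0,0,0,0,0,-8.25,-0.3],
    [0,0,0,0,0,-8.25,-0.3],
    [0,0,0,0,0,-8.25,-0.3],
    [0,0,0,0,0,-8.25,-0.3],
    [0,0,0,0,0,-8.25,-0.3],
    [0,0,0,0,0,-8.25,-0.3],
    [0,0,0,0,0,-8.25,-0.3],
    [0,0,0,0,0,0,-0.3],
    [0,0,0,0,0,0,-0.3],
  ],
)

```text
t: 17.25
eef_pos: [422.3, 277.1, 201.3]
orientation: [-3.141, -0.0, -3.136]
ft_force: [-0.3, 0.4, -0.2]
opening: 55.3
gripper_force: 0.0
```

```bash
python3 - <<'E'
from h import *
c=grab('wrist','w7.png');s=state();print(s['eef_pos'],s['orientation'],s['opening'])
b=blobs(mask(c,[0,0,90],[179,70,255]),150);print(b)
print([proj(c,p).round(1) for p in [(422.5,276.5,47),(480,274,47),(422.5,276.5,8)]]); go((422.5,276.5,200),np.pi)
E
```

```text
[422.24767046 277.33312099 201.35011724] [-3.14136766e+00 -4.26240320e-05 -3.13500273e+00] 55.48285025206149
[([260, 0, 103, 89, 2819], [315.6, 34.9]), ([346, 133, 112, 82, 4368], [415.3, 162.6]), ([220, 177, 145, 179, 17507], [284.5, 272.8]), ([176, 255, 38, 57, 833], [194.0, 282.1]), ([361, 257, 38, 55, 816], [380.3, 282.5]), ([0, 286, 133, 84, 5811], [49.6, 311.8]), ([58, 373, 18, 27, 261], [66.5, 385.0]), ([101, 393, 47, 27, 950], [128.3, 407.7])]
[array([288.1, 221.1]), array([283.9, 301.3]), array([288. , 206.3])]
tool shift mm [-0.2 -0.8  1.4]
turn deg [-0.01 -0.    0.38]
```

View pics/w7.png

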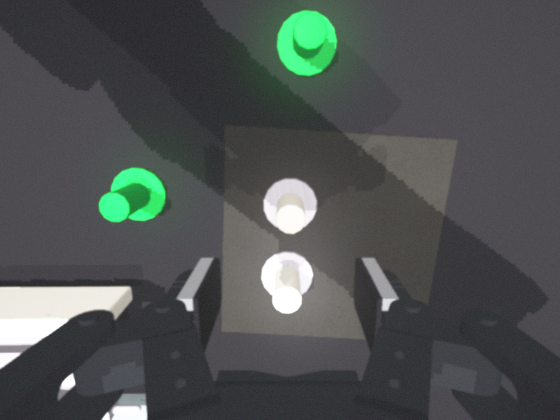

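Caps: A's rim is at (290,206) and B's at (287,275); green decoys sit at (307,42),(130,195). I'll grasp the white cap A between the fingers.

Call:
move_arm(
  increments=[
    [0,0.001,0.03,0,0,0.4,-0.3],
    [0,0,0.03,0,0,0,-0.3],
    [0,0,0.025,0,0,0,-0.3],
    [0,0,0.015,0,0,0,-0.3],
    [0,0,0.009,0,0,0,-0.3],
    [0,0,0,0,0,0,-0.3],
    [0,0,0,0,0,0,1],
    [0,0,0,0,0,0,1],
    [0,0,0,0,0,0,1],
    [0,0,0,0,0,0,1],
    [0,0,0,0,0,0,1],
    [0,0,0,0,0,0,1],
    [0,0,-0.02,0,0,0,1],
    [0,0,-0.03,0,0,0,1],
    [0,0,-0.04,0,0,0,1],
    [0,0,-0.03,0,0,0,1],
    [0,0,0,0,0,0,1],
    [0,0,0,0,0,0,1],
  ],
  grip_force=40,
)

```text
t: 19.1
eef_pos: [422.2, 278.8, 212.9]
orientation: [-3.141, 0.002, -3.138]
ft_force: [0.7, 0.0, -1.1]
opening: 18.6
gripper_force: 39.2
```

```bash
python3 - <<'E'
from h import *
c=grab('wrist','w8.png');s=state();print(s['eef_pos'],s['orientation'],s['opening'])
go((535.8,111.8,212),np.pi+.0115)
E
```

```text
[421.84305477 278.50552519 212.06561963] [-3.14088246e+00  2.10901905e-04 -3.13732061e+00] 18.566883774947865
tool shift mm [-113.2 -167.2    0.2]
turn deg [-0.04  0.01 -0.41]
```

Call:
move_arm(
  increments=[
    [-0.0226,-0.0334,0,0,0,0,1],
    [-0.0226,-0.0334,0,0,0,0,1],
    [-0.0226,-0.0334,0,0,0,0,1],
    [-0.0226,-0.0334,0,0,0,0,1],
    [-0.0226,-0.0334,0,0,0,0,1],
    [0,0,0.02,0,0,-0.4,1],
    [0,0,0.02,0,0,0,1],
    [0,0,0,0,0,0,1],
    [0,0,0,0,0,0,1],
  ],
)

```text
t: 20.05
eef_pos: [535.1, 112.9, 171.8]
orientation: [3.141, -0.002, -3.129]
ft_force: [0.1, -0.2, 0.2]
opening: 18.5
gripper_force: 39.2
```

```bash
python3 - <<'E'
from h import *
c=grab('wrist','w9.png');a=grab('scene','s9.png');b=grab('side','d9.png');s=state();print(s['eef_pos'],s['orientation'],s['opening'])
go((535.8,111.8,180),np.pi+.0115)
P=np.array(s['eef_pos']);u=P-[0,0,83+0]
def cr(c,p,h,f):
    p=np.round(p).astype(int);return cv2.resize(c['pixels'][max(p[1]-h,0):p[1]+h,p[0]-h:p[0]+h],(f,f),interpolation=cv2.INTER_CUBIC)
for k in (a,b,c): print(proj(k,(535.8,111.8,64)).round(1),proj(k,P-[0,0,83]).round(1))
im=np.hstack([cr(k,proj(k,(535.8,111.8,80)),h,400) for k,h in ((a,45),(b,45))]);cv2.imwrite('pics/crop9.png',im)
E
```

```text
[535.92348301 113.06921668 173.21216059] [ 3.14145509e+00  9.96939875e-04 -3.12903488e+00] 18.80150303590881
tool shift mm [ 0.1 -1.3 -6.8]
turn deg [0.01 0.06 0.06]
[326.6 215.2] [327.6 208. ]
[265.4 251.8] [264.8 244.6]
[287.2 247.9] [290.  268.6]
```

View pics/w9.png

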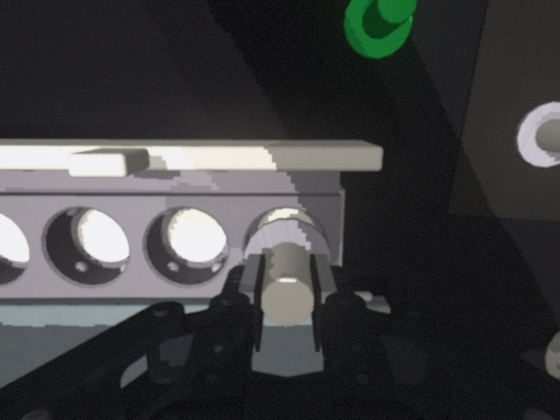

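```bash
python3 - <<'E'
from h import *
c=load('w9.png')
cv2.imwrite('pics/crop10.png',cv2.resize(c['pixels'][190:340,140:340],None,fx=4,fy=4,interpolation=cv2.INTER_CUBIC))
print(onz(c,288,299,130),onz(c,186.5,245,64),onz(c,86.5,246,64))
E
```

```text
[529.55731026 112.0290774  130.        ] [534.87351895  59.26793662  64.        ] [536.0318535   7.3978887  64.       ]
```

View pics/crop10.png

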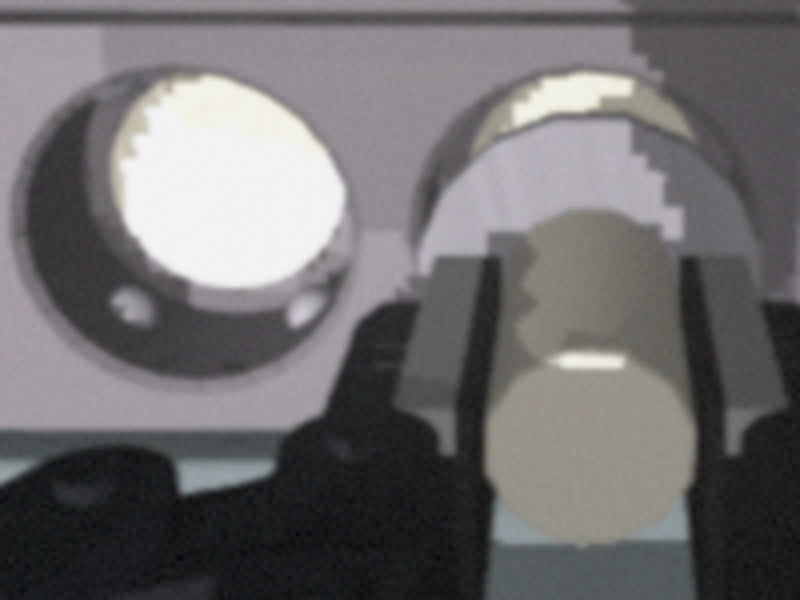

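```bash
python3 - <<'E'
from h import *
c=load('w9.png')
for n,u,v,z in [('knob',287.5,302.5,127.2),('rim',287,258,88),('well3',286.5,247,64),('well2',186,247,64)]: print(n,onz(c,u,v,z).round(1))
E
```

```text
knob [532.4 111.9 127.2]
rim [531.7 111.7  88. ]
well3 [535.3 111.4  64. ]
well2 [536.   58.9  64. ]
```

Call:
move_arm(
  increments=[
    [-0.0034,-0.0006,0,0,0,0,1],
    [0,0,0.008,0,0,0,1],
    [0,0,0.005,0,0,0,1],
    [0,0,0.003,0,0,0,1],
    [0,0,0,0,0,0,1],
    [0,0,0,0,0,0,1],
  ],
)

```text
t: 20.8
eef_pos: [539.0, 112.1, 156.4]
orientation: [3.141, -0.0, -3.13]
ft_force: [-0.2, -0.4, -0.4]
opening: 18.6
gripper_force: 39.2
```

```bash
python3 - <<'E'
from h import *
c=grab('wrist','w10.png');s=state();print(s['eef_pos'],s['ft_force'])
cv2.imwrite('pics/crop11.png',cv2.resize(c['pixels'][190:340,140:340],None,fx=4,fy=4,interpolation=cv2.INTER_CUBIC))
E
```

```text
[539.1330065  112.09157846 156.52711407] [ 0.10197574  0.05346438 -0.79022903]
```

View pics/crop11.png

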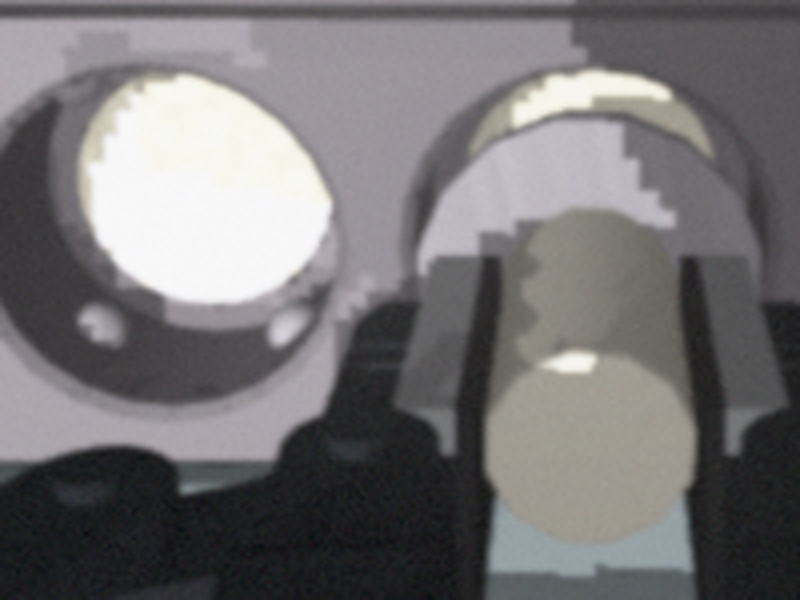

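```bash
python3 - <<'E'
from h import *
c=load('w10.png')
for n,u,v,z in [('knob',287.5,302.5,111.2),('rim',287,259,72.2),('well3',286.3,249.5,64)]: print(n,onz(c,u,v,z).round(1))
# rim arc edge tops, along central column
g=cv2.cvtColor(c['pixels'],cv2.COLOR_BGR2GRAY); print(g[200:225,287].tolist(),g[200:225,275].tolist())
print('rim far edge',onz(c,287,219.3,72.2)[:2],'well far edge',onz(c,287,206.3,64)[:2])
E
```

```text
knob [536.8 111.1 111.2]
rim [536.5 110.9  72.2]
well3 [535.  110.5  64. ]
[94, 96, 101, 102, 102, 104, 115, 164, 222, 241, 243, 244, 245, 240, 231, 223, 205, 157, 116, 127, 161, 182, 183, 187, 184] [147, 151, 147, 146, 147, 147, 142, 123, 118, 140, 160, 178, 210, 237, 243, 244, 244, 243, 228, 173, 136, 160, 185, 188, 188]
rim far edge [517.54379711 110.6514051 ] well far edge [513.66283931 110.59548911]
```

Call:
move_arm(
  increments=[
    [0.0016,-0.0004,0,0,0,0,1],
    [0,0,0.002,0,0,0,1],
    [0,0,0.002,0,0,0,1],
    [0,0,0.002,0,0,0,1],
    [0,0,0,0,0,0,1],
    [0,0,0,0,0,0,1],
  ],
)

```text
t: 21.45
eef_pos: [537.5, 111.6, 150.4]
orientation: [3.141, -0.0, -3.13]
ft_force: [0.1, -0.4, 0.1]
opening: 18.9
gripper_force: 39.2
```

```bash
python3 - <<'E'
from h import *
c=grab('wrist','w11.png');s=state();print(s['eef_pos'],s['ft_force'],s['ft_torque'])
g=cv2.cvtColor(c['pixels'],cv2.COLOR_BGR2GRAY)
for u in (275,281,287,293,299): print(u,g[198:228,u].tolist())
for v in (235,245): print(v,g[v,230:256].tolist(),g[v,318:350].tolist())
E
```

```text
[537.53582217 111.61192645 150.46031699] [ 0.87972788  0.27617398 -0.00882668] [0.0298772  0.01235231 0.02310412]
275 [75, 77, 94, 121, 141, 147, 147, 145, 146, 148, 147, 146, 147, 149, 147, 140, 121, 120, 140, 157, 160, 151, 133, 158, 184, 187, 189, 189, 187, 188]
281 [76, 73, 79, 85, 98, 115, 140, 146, 150, 147, 147, 144, 151, 146, 137, 123, 123, 148, 171, 160, 121, 128, 163, 186, 187, 188, 187, 186, 188, 188]
287 [69, 72, 76, 85, 91, 94, 95, 89, 93, 93, 106, 122, 124, 121, 115, 125, 174, 213, 176, 146, 115, 127, 163, 180, 186, 187, 186, 184, 184, 183]
293 [70, 72, 74, 80, 87, 87, 92, 86, 92, 89, 91, 91, 92, 92, 86, 88, 103, 138, 154, 144, 105, 93, 106, 114, 112, 115, 119, 145, 178, 186]
299 [67, 70, 73, 82, 89, 89, 91, 88, 92, 91, 89, 92, 90, 92, 92, 87, 85, 110, 145, 151, 144, 117, 98, 101, 112, 112, 113, 113, 111, 112]
235 [150, 152, 152, 152, 150, 154, 150, 149, 153, 150, 153, 150, 152, 148, 148, 136, 120, 110, 104, 101, 97, 102, 121, 145, 171, 182] [111, 110, 105, 95, 85, 82, 87, 87, 89, 84, 80, 73, 74, 82, 83, 87, 85, 82, 87, 85, 88, 88, 87, 90, 89, 89, 88, 87, 91, 87, 88, 91]
245 [149, 153, 151, 151, 149, 151, 149, 152, 150, 149, 143, 125, 107, 94, 90, 76, 90, 132, 168, 185, 190, 185, 189, 187, 185, 187] [107, 112, 113, 111, 115, 112, 114, 113, 107, 97, 81, 64, 58, 56, 64, 71, 78, 83, 85, 86, 84, 87, 84, 87, 85, 88, 85, 83, 88, 86, 89, 93]
```

Call:
move_arm(
  increments=[
    [0.0005,-0.0003,0.002,0,0,0,1],
    [0,0,0.002,0,0,0,1],
    [0,0,0.002,0,0,0,1],
    [0,0,0.002,0,0,0,1],
    [0,0,0,0,0,0,1],
  ],
)

```text
t: 22.0
eef_pos: [536.9, 111.2, 142.1]
orientation: [3.142, -0.0, -3.13]
ft_force: [-0.1, -0.3, 0.7]
opening: 18.9
gripper_force: 39.2
```

Call:
move_arm(
  increments=[
    [0,0,0,0,0,0,-0.2],
    [0,0,0,0,0,0,-0.2],
    [0,0,0,0,0,0,-0.2],
    [0,0,0,0,0,0,-0.2],
    [0,0,-0.02,0,0,0,-0.2],
    [0,0,-0.03,0,0,0,-0.2],
    [0.0055,0.0166,-0.01,0,0,0,-0.2],
    [0.0138,0.0414,0,0,0,0,-0.2],
    [0.0138,0.0414,0,0,0,0,-0.2],
    [0.0138,0.0414,0,0,0,0,-0.2],
    [0.0083,0.0248,0,0,0,0,-0.2],
    [0,0,0,0,0,0,-0.2],
    [0,0,0,0,0,0,-0.2],
  ],
)

```text
t: 23.3
eef_pos: [479.2, 277.0, 202.2]
orientation: [-3.141, -0.0, -3.128]
ft_force: [1.6, -0.7, -0.3]
opening: 51.2
gripper_force: 0.0
```

```bash
python3 - <<'E'
from h import *
c=grab('wrist','w12.png');b=grab('side','d12.png');s=state();print(s['eef_pos'],s['orientation'],s['opening'])
print([x for x in blobs(mask(c,[0,0,90],[179,70,255]),150) if 200<x[1][0]<370],proj(c,(480,276,8)),proj(c,(480,276,47)))
# side view: cap in well3 / cap B
print([ (x,onz(b,*x[1],25)[:2].round(1)) for x in blobs(mask(b,[0,0,110],[179,60,255])[290:360,240:330],100)])
m=mask(b,[0,0,110],[179,60,255]); 
for x in blobs(m[290:360,240:330],100): u,v=x[1];print(onz(b,u+240,v+290,20)[:2].round(1))
g=cv2.cvtColor(c['pixels'],cv2.COLOR_BGR2GRAY); print(g[180:260,287].tolist()); print(g[210,240:330].tolist())
P=s['eef_pos'];q=proj(b,(536,111.5,96));print(q,proj(b,(536,111.5,84)))
u=int(round(q[0]));print(b['pixels'][int(q[1])-12:int(q[1])+16,u].max(1).tolist())
E
```

```text
[480.19526875 275.31279335 202.11251643] [-3.14095726e+00 -1.88830845e-04 -3.13088910e+00] 51.12414944777487
[([184, 178, 142, 132, 7145], [259.2, 234.4]), ([326, 352, 40, 27, 608], [348.3, 363.2])] [287.48673463 206.95609245] [287.47004763 221.77020896]
[(([23, 24, 18, 23, 283], [31.0, 35.9]), array([ 2359.2, -1284. ]))]
[481.3 281.1]
[184, 210, 216, 218, 218, 218, 219, 218, 217, 217, 216, 217, 215, 216, 214, 213, 211, 213, 213, 214, 212, 215, 213, 216, 214, 222, 240, 251, 253, 253, 253, 253, 253, 253, 253, 253, 253, 253, 253, 252, 253, 253, 252, 253, 253, 252, 252, 252, 252, 253, 252, 252, 252, 248, 223, 136, 88, 86, 87, 89, 89, 84, 87, 86, 87, 84, 85, 86, 83, 84, 83, 86, 88, 83, 81, 79, 79, 81, 80, 81]
[103, 100, 92, 86, 83, 81, 82, 82, 81, 81, 81, 83, 83, 83, 84, 79, 83, 82, 85, 85, 109, 176, 233, 247, 250, 249, 248, 247, 246, 246, 249, 249, 249, 240, 220, 209, 225, 241, 250, 252, 253, 253, 253, 253, 253, 253, 253, 253, 253, 253, 253, 253, 253, 253, 253, 252, 250, 245, 232, 215, 203, 210, 225, 228, 230, 232, 233, 234, 242, 247, 249, 248, 240, 199, 124, 86, 85, 86, 85, 84, 84, 82, 81, 82, 82, 83, 86, 84, 84, 82]
[264.88864148 242.45425067] [265.05895314 245.95471578]
[101, 101, 102, 103, 106, 112, 112, 107, 99, 82, 88, 131, 152, 155, 150, 135, 97, 60, 48, 46, 47, 48, 51, 51, 50, 50, 49, 50]
```

```bash
python3 - <<'E'
from h import *
for f,u in (('w7.png',290),('w12.png',287)):
    g=cv2.cvtColor(load(f)['pixels'],cv2.COLOR_BGR2GRAY); e=np.abs(np.diff(g[165:250,u].astype(int))); i=np.where(e>25)[0]+165; print(f,i.tolist())
E
```

```text
w7.png [177, 178, 232, 233, 234]
w12.png [178, 179, 180, 234, 235]
```

Call:
move_arm(
  increments=[
    [-0.001,0,0.03,0,0,0,-0.2],
    [0,0,0.03,0,0,0,-0.2],
    [0,0,0.025,0,0,0,-0.2],
    [0,0,0.015,0,0,0,-0.2],
    [0,0,0.01,0,0,0,-0.2],
    [0,0,0,0,0,0,-0.2],
    [0,0,0,0,0,0,1],
    [0,0,0,0,0,0,1],
    [0,0,0,0,0,0,1],
    [0,0,0,0,0,0,1],
    [0,0,0,0,0,0,1],
    [0,0,0,0,0,0,1],
    [0,0,-0.02,0,0,0,1],
    [0,0,-0.03,0,0,0,1],
    [0,0,-0.04,0,0,0,1],
    [0,0,-0.03,0,0,0,1],
    [0,0,0,0,0,0,1],
    [0,0,0,0,0,0,1],
  ],
)

```text
t: 25.2
eef_pos: [481.1, 276.1, 212.8]
orientation: [-3.141, 0.001, -3.13]
ft_force: [-0.0, -0.3, -0.6]
opening: 18.5
gripper_force: 39.3
```

```bash
python3 - <<'E'
from h import *
c=grab('wrist','w13.png');s=state();print(s['eef_pos'],s['orientation'],s['opening'])
go((538.1,7.2,172.4),np.pi+.0115)
for f in ('w10.png','w13.png','w8.png'):
    g=cv2.cvtColor(load(f)['pixels'],cv2.COLOR_BGR2GRAY).astype(int)
    print(f,g[214:226,287].tolist(),g[320:332,287].tolist(),g[302,255:268].tolist(),g[302,308:320].tolist())
E
```

```text
[480.71286218 275.76632735 211.90110109] [-3.14088147e+00 -1.17574119e-04 -3.13006346e+00] 19.0054325177195
tool shift mm [ -54.3 -269.2   39.7]
turn deg [-0.04 -0.01  0.  ]
w10.png [231, 223, 205, 157, 116, 127, 161, 182, 183, 187, 184, 184] [154, 154, 153, 158, 154, 152, 155, 159, 157, 159, 158, 155] [42, 34, 40, 35, 35, 56, 106, 140, 153, 154, 156, 155, 157] [152, 152, 153, 150, 143, 117, 65, 35, 38, 39, 36, 42]
w13.png [84, 109, 136, 154, 172, 178, 176, 176, 179, 179, 177, 179] [236, 234, 214, 133, 78, 70, 71, 71, 70, 73, 70, 67] [67, 59, 59, 51, 51, 93, 172, 225, 236, 237, 237, 238, 236] [236, 236, 235, 234, 221, 171, 99, 57, 59, 64, 65, 69]
w8.png [77, 78, 87, 111, 143, 173, 199, 211, 213, 212, 214, 212] [252, 252, 251, 251, 250, 238, 163, 96, 91, 90, 89, 89] [80, 81, 77, 70, 69, 117, 210, 248, 251, 252, 252, 252, 252] [251, 252, 252, 251, 248, 224, 133, 78, 77, 83, 88, 86]
```

Call:
move_arm(
  increments=[
    [-0.0079,-0.0385,0,0,0,0,1],
    [-0.0079,-0.0385,0,0,0,0,1],
    [-0.0079,-0.0385,0,0,0,0,1],
    [-0.0079,-0.0385,0,0,0,0,1],
    [-0.0079,-0.0385,0,0,0,0,1],
    [-0.0079,-0.0385,0,0,0,0,1],
    [-0.0079,-0.0382,0,0,0,0,1],
    [0,0,0.02,0,0,0,1],
    [0,0,0.02,0,0,0,1],
    [0,0,0.014,0,0,0,1],
    [0,0,0,0,0,0,1],
    [0,0,0,0,0,0,1],
  ],
)

```text
t: 26.45
eef_pos: [539.1, 8.3, 158.3]
orientation: [3.141, -0.001, -3.129]
ft_force: [0.3, 0.7, -0.1]
opening: 19.1
gripper_force: 39.4
```

```bash
python3 - <<'E'
from h import *
c=grab('wrist','w14.png');s=state();print(s['eef_pos'],s['orientation'],s['ft_force'])
go((539.1,7.2,150.4),np.pi+.0115)
d=load('w10.png')
for n,k in (('A',d),('B',c)):
    g=cv2.cvtColor(k['pixels'],cv2.COLOR_BGR2GRAY).astype(int)
    print(n,'col',g[198:228,287].tolist());print(n,'row245',g[245,228:256].tolist(),g[245,318:345].tolist())
E
```

```text
[539.55624765   8.26874039 158.88486874] [ 3.14126335e+00  3.60889105e-04 -3.12879258e+00] [ 0.5021946  -0.61706349 -0.26935779]
tool shift mm [ 0.5 -1.1  8.5]
turn deg [0.02 0.02 0.07]
A col [92, 92, 94, 96, 101, 102, 102, 104, 115, 164, 222, 241, 243, 244, 245, 240, 231, 223, 205, 157, 116, 127, 161, 182, 183, 187, 184, 184, 186, 187]
A row245 [149, 151, 153, 151, 149, 152, 152, 148, 151, 152, 150, 146, 130, 113, 107, 95, 75, 70, 93, 135, 172, 185, 187, 187, 185, 186, 185, 187] [110, 112, 111, 112, 114, 114, 114, 110, 100, 86, 62, 60, 58, 63, 73, 75, 75, 87, 87, 88, 88, 89, 88, 86, 84, 88, 87]
B col [186, 188, 185, 187, 188, 188, 188, 185, 176, 159, 194, 245, 254, 254, 254, 251, 217, 156, 157, 193, 221, 224, 225, 225, 226, 226, 225, 226, 225, 225]
B row245 [189, 187, 188, 191, 189, 187, 188, 186, 188, 185, 190, 182, 169, 146, 137, 124, 108, 131, 184, 221, 228, 228, 231, 229, 230, 229, 229, 226] [223, 221, 202, 171, 158, 155, 161, 158, 158, 147, 121, 94, 92, 100, 107, 106, 111, 122, 135, 154, 164, 164, 166, 159, 166, 164, 167]
```

Call:
move_arm(
  increments=[
    [0.0004,-0.0004,0,0,0,0,1],
    [0,0,0.003,0,0,0,1],
    [0,0,0.003,0,0,0,1],
    [0,0,0.002,0,0,0,1],
    [0,0,0.002,0,0,0,1],
    [0,0,0,0,0,0,1],
    [0,0,0,0,0,0,1],
  ],
)

```text
t: 27.2
eef_pos: [538.9, 7.3, 148.4]
orientation: [3.141, -0.0, -3.13]
ft_force: [0.3, -0.1, -0.7]
opening: 18.9
gripper_force: 39.4
```

```bash
python3 - <<'E'
from h import *
c=grab('wrist','w15.png');s=state();print(s['eef_pos'],s['ft_force'],s['ft_torque'])
g=cv2.cvtColor(c['pixels'],cv2.COLOR_BGR2GRAY).astype(int)
print('col',g[198:228,287].tolist());print('row245',g[245,228:256].tolist(),g[245,318:345].tolist())
E
```

```text
[538.96347979   7.33109758 148.44089362] [0.3398101  0.26618144 0.06274912] [0.0304831  0.02125452 0.03252756]
col [98, 90, 102, 133, 159, 167, 166, 166, 166, 167, 167, 166, 166, 165, 153, 131, 120, 122, 138, 175, 197, 206, 205, 205, 206, 204, 206, 204, 203, 206]
row245 [166, 167, 167, 170, 167, 167, 164, 167, 167, 169, 168, 166, 159, 150, 129, 110, 106, 124, 165, 197, 209, 211, 211, 212, 212, 208, 207, 208] [202, 203, 199, 201, 201, 202, 203, 204, 204, 187, 151, 107, 80, 72, 77, 103, 127, 136, 146, 153, 160, 162, 161, 157, 154, 148, 144]
```

Call:
move_arm(
  increments=[
    [0,0,0.002,0,0,0,1],
    [0,0,0.002,0,0,0,1],
    [0,0,0.002,0,0,0,1],
    [0,0,0,0,0,0,1],
    [0,0,0,0,0,0,-0.3],
    [0,0,0,0,0,0,-0.3],
    [0,0,0,0,0,0,-0.3],
    [0,0,0,0,0,0,-0.3],
    [0,0,-0.02,0,0,0,-0.3],
    [0,0,-0.03,0,0,0,-0.3],
    [0,0,-0.04,0,0,0,-0.3],
    [0,0,-0.04,0,0,0,-0.3],
    [0,0,-0.04,0,0,0,-1],
    [0,0,0,0,0,0,-1],
    [0,0,0,0,0,0,-1],
  ],
)

```text
t: 28.75
eef_pos: [539.2, 7.3, 313.0]
orientation: [-3.141, 0.002, -3.13]
ft_force: [0.7, 0.3, -0.8]
opening: 85.3
gripper_force: 0.0
```

```bash
python3 - <<'E'
from h import *
c=grab('wrist','w16.png');a=grab('scene');s=state();print(s['eef_pos'],s['orientation'],s['opening'])
g=cv2.cvtColor(c['pixels'],cv2.COLOR_BGR2GRAY)
for n,y in (('A',(536.9-2,111.2)),('B',(538.5-2,7.3))):
    p=proj(c,(*y,96));print(n,'predicted knob top',p.round(1),'rim',proj(c,(*y,57)).round(1))
    x0,y0=(p-28).astype(int);q=g[max(y0,0):y0+56,max(x0,0):x0+56]
    r=np.linalg.norm(proj(c,(*y,96))-proj(c,(y[0],y[1]+10,96)))
    h=cv2.HoughCircles(cv2.resize(q,None,fx=4,fy=4,interpolation=cv2.INTER_CUBIC),cv2.HOUGH_GRADIENT,1,300,param1=80,param2=8,minRadius=int(r*3.6),maxRadius=int(r*4.4))
    if h is not None:
        u,v=h[0,0,:2]/4+[max(x0,0),max(y0,0)]; print((u,v),h[0,0,2]/4,r,onz(c,u,v,96))
print(blobs(mask(a,[0,0,130],[179,40,255])[150:215,330:400],30))
go((467.5,-266.5,310),np.radians(82.3))
E
```

```text
[538.47045256   6.99812769 311.32700023] [-3.14145501e+00 -1.47888817e-03 -3.12991338e+00] 85.45680700665514
A predicted knob top [417.4 194.8] rim [402.7 185.6]
(np.float64(417.625), np.float64(196.375)) 11.175 12.408717953394257 [536.1796577 111.4932698  96.       ]
B predicted knob top [289.  195.3] rim [288.9 186.1]
(np.float64(289.625), np.float64(197.625)) 11.625 12.321848978486164 [538.4159255    7.83078453  96.        ]
[]
tool shift mm [  74.2 -272.7    1.5]
turn deg [-8.000e-02 -6.000e-02  9.837e+01]
```

Call:
move_arm(
  increments=[
    [0.0106,-0.039,0,0,0,0,-1],
    [0.0106,-0.039,0,0,0,0,-1],
    [0.0106,-0.039,0,0,0,0,-1],
    [0.0106,-0.039,0,0,0,0,-1],
    [0.0106,-0.039,0,0,0,0,-1],
    [0.0106,-0.039,0,0,0,0,-1],
    [0.0106,-0.0387,0,0,0,0,-1],
    [0,0,0,0,0,8.2,-1],
    [0,0,0,0,0,8.2,-1],
    [0,0,0,0,0,8.2,-1],
    [0,0,0,0,0,8.2,-1],
    [0,0,0,0,0,8.2,-1],
    [0,0,0,0,0,8.2,-1],
    [0,0,0,0,0,8.2,-1],
    [0,0,0,0,0,8.2,-1],
    [0,0,0,0,0,8.2,-1],
    [0,0,0,0,0,8.2,-1],
    [0,0,0,0,0,8.2,-1],
    [0,0,0,0,0,8.2,-1],
    [0,0,0,0,0,0,-1],
  ],
)

```text
t: 30.85
eef_pos: [467.5, -266.0, 311.0]
orientation: [-3.139, -0.001, 1.434]
ft_force: [-0.6, -0.8, -0.8]
opening: 85.4
gripper_force: 0.0
```

```bash
python3 - <<'E'
from h import *
c=grab('wrist','w17.png');s=state();print(s['eef_pos'],s['orientation'])
go((467.5,-266.5,164.2),np.radians(82.0))
d=load('w1.png')
g=cv2.cvtColor(c['pixels'],cv2.COLOR_BGR2GRAY).astype(int)
print(g[190:240:2,285].tolist(), g[215,255:320:2].tolist(), proj(c,(467.5,-266.5,135)))
g=cv2.cvtColor(d['pixels'],cv2.COLOR_BGR2GRAY).astype(int)
print(g[190:240:2,285].tolist(), g[215,255:320:2].tolist())
E
```

```text
[ 467.60271262 -266.06932046  311.17160674] [-3.13975214e+00 -1.00507298e-03  1.43934722e+00]
tool shift mm [ -0.6   0.2 147. ]
turn deg [-0.11 -0.06  0.47]
[148, 146, 145, 150, 152, 195, 230, 236, 235, 235, 236, 236, 236, 238, 237, 236, 236, 236, 253, 255, 255, 255, 255, 255, 255] [255, 255, 255, 255, 255, 255, 255, 254, 242, 227, 229, 237, 237, 236, 237, 236, 236, 235, 235, 237, 236, 234, 226, 226, 247, 253, 255, 255, 255, 255, 255, 255, 255] [288.1711888  210.54761345]
[145, 147, 147, 149, 149, 175, 222, 232, 233, 235, 234, 236, 235, 235, 234, 236, 235, 235, 234, 255, 255, 255, 255, 255, 255] [255, 255, 255, 255, 255, 245, 224, 220, 235, 236, 236, 234, 235, 235, 235, 235, 235, 234, 235, 234, 219, 214, 236, 245, 254, 255, 255, 255, 255, 255, 255, 255, 255]
```

Call:
move_arm(
  increments=[
    [-0.0008,0,0.04,0,0,0.4,-1],
    [0,0,0.04,0,0,0,-1],
    [0,0,0.04,0,0,0,-1],
    [0,0,0.019,0,0,0,-1],
    [0,0,0.008,0,0,0,-1],
    [0,0,0,0,0,0,-1],
    [0,0,0,0,0,0,1],
    [0,0,0,0,0,0,1],
    [0,0,0,0,0,0,1],
    [0,0,0,0,0,0,1],
    [0,0,0,0,0,0,1],
    [0,0,0,0,0,0,1],
    [0,0,-0.02,0,0,0,1],
    [0,0,-0.03,0,0,0,1],
    [0,0,-0.04,0,0,0,1],
    [0,0,-0.04,0,0,0,1],
    [0,0,0,0,0,0,1],
    [0,0,0,0,0,0,1],
  ],
  grip_force=80,
)

```text
t: 32.7
eef_pos: [468.1, -267.2, 296.1]
orientation: [3.14, 0.001, 1.429]
ft_force: [-0.4, 0.3, -2.5]
opening: 19.1
gripper_force: 78.6
```

```bash
python3 - <<'E'
from h import *
s=state();print(s['eef_pos'],s['orientation'],s['opening'])
go((538,7.3,294))
E
```

```text
[ 468.05404188 -267.20948236  296.06806312] [3.14033479e+00 1.23663326e-03 1.42894060e+00] 19.09088181421666
tool shift mm [281.6  30.4   1.8]
```

Call:
move_arm(
  increments=[
    [0.0352,0.0038,0,0,0,0,1],
    [0.0352,0.0038,0,0,0,0,1],
    [0.0352,0.0038,0,0,0,0,1],
    [0.0352,0.0038,0,0,0,0,1],
    [0.0352,0.0038,0,0,0,0,1],
    [0.0352,0.0038,0,0,0,0,1],
    [0.0352,0.0038,0,0,0,0,1],
    [0.0352,0.0038,0,0,0,0,1],
    [0,0,0,0,0,0,1],
    [0,0,0.02,0,0,0,1],
    [0,0,0.015,0,0,0,1],
    [0,0,0,0,0,0,1],
    [0,0,0,0,0,0,1],
  ],
)

```text
t: 34.0
eef_pos: [537.4, 6.9, 259.9]
orientation: [-3.14, -0.0, 1.429]
ft_force: [1.0, -0.5, -1.1]
opening: 19.0
gripper_force: 78.4
```

```bash
python3 - <<'E'
from h import *
s=state();print(s['eef_pos'],s['orientation'],s['opening'],s['ft_force'])
go((538,7.3,250))
c=grab('side','d18.png'); print(proj(c,(538,7.3,105)))
E
```

```text
[537.36478577   6.91995582 259.87647855] [-3.14002899e+00 -1.66330711e-04  1.42853733e+00] 19.033623490846438 [ 1.04059892 -0.47314893 -1.08364056]
tool shift mm [0.5 0.6 9.9]
[274.39684666 210.34726867]
```

Now press down gently, 2 mm per row.

Call:
move_arm(
  increments=[
    [0.0005,0.0005,0.004,0,0,0,1],
    [0,0,0.003,0,0,0,1],
    [0,0,0.002,0,0,0,1],
    [0,0,0.002,0,0,0,1],
    [0,0,0.002,0,0,0,1],
    [0,0,0.002,0,0,0,1],
    [0,0,0,0,0,0,1],
  ],
)

```text
t: 34.75
eef_pos: [538.6, 7.9, 245.5]
orientation: [3.141, -0.0, 1.429]
ft_force: [0.5, -0.1, 0.1]
opening: 19.1
gripper_force: 78.6
```

Call:
move_arm(
  increments=[
    [0,0,0.002,0,0,0,1],
    [0,0,0,0,0,0,1],
  ],
)

```text
t: 34.95
eef_pos: [538.4, 7.8, 244.4]
orientation: [3.141, 0.001, 1.429]
ft_force: [-3.8, -1.7, 12.9]
opening: 19.2
gripper_force: 80.3
```

```bash
python3 - <<'E'
from h import *
s=state();print(s['eef_pos'],s['ft_force'],s['ft_torque'])
a=grab('scene','s19.png');b=grab('side','d19.png')
# foot / knob profile along the vertical line through the cap
for c,n in ((a,'scene'),(b,'side')):
    for z in range(70,130,4):
        u,v=proj(c,(538,7.5,z)).round().astype(int); print(n,z,(u,v),c['pixels'][v,u-10:u+11].max(1).tolist())
E
```

```text
[538.38469681   7.82646974 244.39837682] [-3.78104365 -1.67345924 12.86808605] [-0.36026475  1.13403339  0.04295562]
scene 70 (np.int64(289), np.int64(226)) [126, 109, 90, 82, 84, 97, 118, 137, 183, 220, 216, 200, 157, 144, 142, 130, 92, 85, 96, 101, 100]
scene 74 (np.int64(289), np.int64(225)) [130, 125, 109, 91, 84, 84, 91, 118, 172, 192, 154, 146, 139, 142, 141, 129, 99, 92, 93, 99, 99]
scene 78 (np.int64(289), np.int64(223)) [131, 130, 129, 126, 114, 94, 99, 99, 98, 97, 98, 97, 101, 118, 131, 130, 130, 130, 128, 119, 97]
scene 82 (np.int64(289), np.int64(222)) [130, 130, 130, 129, 123, 106, 102, 99, 98, 97, 96, 94, 93, 101, 121, 131, 132, 132, 131, 122, 94]
scene 86 (np.int64(289), np.int64(221)) [127, 126, 125, 125, 122, 104, 101, 99, 97, 97, 96, 94, 92, 98, 120, 131, 131, 132, 131, 122, 95]
scene 90 (np.int64(289), np.int64(220)) [124, 114, 110, 110, 119, 102, 101, 99, 97, 95, 95, 94, 92, 98, 118, 130, 132, 131, 130, 126, 109]
scene 94 (np.int64(289), np.int64(219)) [131, 128, 126, 123, 115, 102, 100, 98, 96, 96, 94, 93, 92, 94, 112, 128, 131, 131, 131, 131, 125]
scene 98 (np.i
[... 2527 characters left out ...]
np.int64(274), np.int64(209)) [55, 57, 87, 141, 174, 153, 129, 127, 130, 131, 133, 130, 127, 121, 116, 110, 108, 106, 104, 102, 105]
side 114 (np.int64(274), np.int64(208)) [62, 54, 74, 125, 163, 150, 129, 127, 130, 132, 132, 130, 126, 121, 114, 109, 109, 106, 105, 104, 113]
side 118 (np.int64(274), np.int64(207)) [68, 57, 66, 104, 141, 142, 129, 128, 130, 131, 133, 131, 127, 120, 113, 110, 109, 108, 108, 114, 134]
side 122 (np.int64(274), np.int64(205)) [78, 57, 57, 65, 89, 115, 122, 128, 130, 131, 132, 131, 127, 121, 120, 126, 135, 147, 158, 170, 188]
side 126 (np.int64(274), np.int64(204)) [85, 58, 56, 60, 76, 102, 120, 127, 130, 132, 132, 131, 127, 124, 134, 153, 166, 178, 183, 183, 183]
```

Call:
move_arm(
  increments=[
    [0,0,0.001,0,0,0,1],
    [0,0,0.0,0,0,0,1],
  ],
)

```text
t: 35.25
eef_pos: [538.8, 7.9, 244.1]
orientation: [3.14, 0.001, 1.429]
ft_force: [-4.3, -1.1, 18.8]
opening: 19.3
gripper_force: 81.0
```

Call:
move_arm(
  increments=[
    [0,0,0.001,0,0,0,1],
    [0,0,0.0,0,0,0,1],
  ],
)

```text
t: 35.45
eef_pos: [538.9, 7.9, 243.4]
orientation: [3.14, 0.001, 1.429]
ft_force: [-5.0, -0.0, 19.9]
opening: 18.8
gripper_force: 81.2
```

Call:
move_arm(
  increments=[
    [0,0,0.001,0,0,0,1],
    [0,0,0.0,0,0,0,1],
  ],
)

```text
t: 35.65
eef_pos: [538.4, 7.9, 241.0]
orientation: [3.141, 0.0, 1.429]
ft_force: [-0.5, 0.3, -2.0]
opening: 19.4
gripper_force: 78.4
```

Call:
move_arm(
  increments=[
    [0,0,0.001,0,0,0,1],
    [0,0,0.0,0,0,0,1],
  ],
)

```text
t: 35.85
eef_pos: [538.4, 7.9, 239.9]
orientation: [3.141, 0.0, 1.429]
ft_force: [-3.2, 0.5, 10.4]
opening: 19.4
gripper_force: 79.8
```

```bash
python3 - <<'E'
from h import *
s=state();print(s['eef_pos'],s['ft_force'],s['ft_torque'],s['opening'])
c=grab('wrist','w20.png')
print('knob hint',proj(c,(538,7.5,96)),proj(c,(538,7.5,84)), proj(c,(536.7,111.3,96)))
E
```

```text
[538.37529857   7.90241638 239.86963962] [-3.15931136  0.53482162 10.38551524] [-0.06299994  0.57964359  0.03088023] 19.351212602834888
knob hint [287.09482408 223.55309445] [287.07784111 218.16706351] [257.63191232  42.41978048]
```

Call:
move_arm(
  increments=[
    [0,0,0.001,0,0,0,1],
    [0,0,0.0,0,0,0,1],
  ],
)

```text
t: 36.1
eef_pos: [538.8, 8.0, 239.8]
orientation: [3.14, 0.0, 1.429]
ft_force: [-4.0, -0.3, 16.7]
opening: 19.0
gripper_force: 80.9
```

Call:
move_arm(
  increments=[
    [0,0,0.001,0,0,0,1],
    [0,0,0.0,0,0,0,1],
  ],
)

```text
t: 36.3
eef_pos: [539.4, 8.1, 239.7]
orientation: [3.139, 0.0, 1.429]
ft_force: [-4.1, -1.5, 23.3]
opening: 19.0
gripper_force: 81.8
```

Call:
move_arm(
  increments=[
    [0,0,-0.01,0,0,0,1],
    [0,0,-0.015,0,0,0,1],
    [0,0,-0.015,0,0,0,1],
    [0.0342,-0.0054,0,0,0,0,1],
    [0.0342,-0.0054,0,0,0,0,1],
    [0.0342,-0.0054,0,0,0,0,1],
    [0,0,0,0,0,0,1],
    [0,0,0.01,0,0,0,1],
    [0,0,0.01,0,0,0,1],
    [0,0,0,0,0,0,1],
  ],
)

```text
t: 37.3
eef_pos: [536.2, 109.8, 255.4]
orientation: [-3.139, 0.001, 1.427]
ft_force: [0.4, -0.4, -1.8]
opening: 19.4
gripper_force: 78.4
```

```bash
python3 - <<'E'
from h import *
s=state();print(s['eef_pos'],s['ft_force'])
c=grab('wrist','w21.png')
# knob B viewed with z=84 hypothesis (known location ~ (538.4,7.6))
g=cv2.cvtColor(c['pixels'],cv2.COLOR_BGR2GRAY)
for z in (84,89,96): print(z,proj(c,(538.4,7.6,z)).round(1))
go((537,111.3,250))
p=proj(c,(538.4,7.6,84)).astype(int)
for u in (p[0]-2,p[0]+2): print(g[p[1]-30:p[1]+40:2,u].tolist())
E
```

```text
[536.20350848 109.82901273 255.42902782] [ 0.36886479 -0.43222114 -1.75170887]
84 [310.2 338.8]
89 [310.6 342.8]
96 [311.2 348.7]
tool shift mm [1.2 0.4 6.2]
[78, 75, 76, 79, 77, 75, 76, 75, 76, 76, 78, 80, 76, 82, 79, 76, 79, 79, 79, 77, 79, 78, 88, 127, 163, 228, 235, 235, 236, 235, 235, 234, 180, 51, 25]
[78, 78, 77, 74, 77, 78, 74, 75, 77, 76, 78, 79, 73, 77, 80, 78, 77, 75, 80, 79, 78, 77, 98, 128, 189, 233, 235, 236, 236, 235, 235, 231, 145, 34, 32]
```

Call:
move_arm(
  increments=[
    [0.001,0.0004,0.002,0,0,0,1],
    [0,0,0.002,0,0,0,1],
    [0,0,0.0,0,0,0,1],
  ],
)

```text
t: 37.65
eef_pos: [537.3, 112.5, 253.3]
orientation: [-3.141, 0.0, 1.429]
ft_force: [-0.1, -0.4, -1.3]
opening: 19.0
gripper_force: 78.4
```

Call:
move_arm(
  increments=[
    [0,0,0.002,0,0,0,1],
    [0,0,0.002,0,0,0,1],
    [0,0,0.0,0,0,0,1],
  ],
)

```text
t: 37.95
eef_pos: [537.5, 112.6, 249.5]
orientation: [3.141, -0.0, 1.429]
ft_force: [0.8, -0.3, -0.3]
opening: 19.2
gripper_force: 78.8
```

Call:
move_arm(
  increments=[
    [0,0,0.002,0,0,0,1],
    [0,0,0.0,0,0,0,1],
  ],
)

```text
t: 38.15
eef_pos: [537.6, 112.7, 247.6]
orientation: [3.141, -0.0, 1.429]
ft_force: [1.6, 0.1, 2.2]
opening: 18.7
gripper_force: 79.0
```

Call:
move_arm(
  increments=[
    [0,0,0.002,0,0,0,1],
    [0,0,0.0,0,0,0,1],
  ],
)

```text
t: 38.35
eef_pos: [537.5, 112.8, 245.5]
orientation: [3.141, -0.0, 1.429]
ft_force: [2.1, 0.1, 0.6]
opening: 19.2
gripper_force: 78.9
```

Call:
move_arm(
  increments=[
    [0,0,0.002,0,0,0,1],
    [0,0,0.0,0,0,0,1],
  ],
)

```text
t: 38.55
eef_pos: [536.4, 112.7, 243.2]
orientation: [-3.139, 0.001, 1.429]
ft_force: [-3.9, 0.0, 7.0]
opening: 18.9
gripper_force: 79.4
```

Call:
move_arm(
  increments=[
    [0,0,0.001,0,0,0,1],
    [0,0,0.0,0,0,0,1],
  ],
)

```text
t: 38.75
eef_pos: [536.5, 112.9, 242.7]
orientation: [-3.14, 0.001, 1.429]
ft_force: [-4.5, 0.6, 10.2]
opening: 19.3
gripper_force: 80.2
```

Call:
move_arm(
  increments=[
    [0,0,0.001,0,0,0,1],
    [0,0,0.0,0,0,0,1],
  ],
)

```text
t: 38.95
eef_pos: [536.3, 112.9, 241.6]
orientation: [-3.139, 0.001, 1.43]
ft_force: [-4.8, -0.2, 9.1]
opening: 19.3
gripper_force: 79.9
```

Call:
move_arm(
  increments=[
    [0,0,0.001,0,0,0,1],
    [0,0,0.0,0,0,0,1],
  ],
)

```text
t: 39.15
eef_pos: [536.2, 112.6, 240.3]
orientation: [-3.139, 0.001, 1.429]
ft_force: [-4.3, -1.8, 10.5]
opening: 19.2
gripper_force: 79.7
```

Call:
move_arm(
  increments=[
    [0,0,0.001,0,0,0,1],
    [0,0,0.0,0,0,0,1],
  ],
)

```text
t: 39.35
eef_pos: [536.7, 112.6, 239.9]
orientation: [-3.14, 0.001, 1.429]
ft_force: [-4.2, -1.7, 12.1]
opening: 19.2
gripper_force: 80.4
```

Call:
move_arm(
  increments=[
    [0,0,0.001,0,0,0,1],
    [0,0,0.0,0,0,0,1],
  ],
)

```text
t: 39.55
eef_pos: [537.3, 112.6, 239.8]
orientation: [3.141, 0.001, 1.429]
ft_force: [-4.9, -2.4, 18.3]
opening: 18.8
gripper_force: 81.1
```

Call:
move_arm(
  increments=[
    [0,0,0.001,0,0,0,1],
    [0,0,0.0,0,0,0,1],
  ],
)

```text
t: 39.75
eef_pos: [537.9, 112.7, 239.7]
orientation: [3.14, 0.001, 1.429]
ft_force: [-5.0, -3.5, 24.2]
opening: 19.1
gripper_force: 82.0
```

Call:
move_arm(
  increments=[
    [0,0,-0.01,0,0,0,1],
    [0,0,-0.02,0,0,0,1],
    [0,0,-0.03,0,0,0,1],
    [0,0,0,0,0,0,1],
    [0,0,0,0,0,0,1],
  ],
)

```text
t: 40.25
eef_pos: [537.0, 112.6, 297.2]
orientation: [-3.141, 0.0, 1.429]
ft_force: [-0.1, 0.4, -1.4]
opening: 19.2
gripper_force: 78.7
```

```bash
python3 - <<'E'
from h import *
s=state();print(s['eef_pos'],s['orientation'],s['ft_force'])
go((468,-267,296))
b=grab('side','d22.png');a=grab('scene','s22.png')
for n,c in (('side',b),('scene',a)):
  for P in ((537,111.8),(538.5,7.6)):
    for z in (96,84): print(n,P[1],z,proj(c,(*P,z)).round(1))
m=mask(b,[0,0,175],[179,60,255])
g=cv2.cvtColor(b['pixels'],cv2.COLOR_BGR2GRAY)
p=proj(b,(537,111.8,84)).round().astype(int);print(g[p[1]-10:p[1]+12,p[0]-9:p[0]+10])
p=proj(b,(538.5,7.6,84)).round().astype(int);print(g[p[1]-10:p[1]+12,p[0]-9:p[0]+10])
E
```

```text
[537.04676421 112.5921666  297.18993039] [-3.14134570e+00  3.14808218e-04  1.42904320e+00] [-0.09352908  0.37132519 -1.41098115]
tool shift mm [-385.5  -14.7    1.3]
side 111.8 96 [264.4 242.5]
side 111.8 84 [264.6 246. ]
side 7.6 96 [274.2 213. ]
side 7.6 84 [274.3 216.5]
scene 111.8 96 [327.5 206.8]
scene 111.8 84 [327.2 210.1]
scene 7.6 96 [289.3 218.7]
scene 7.6 84 [289.3 222. ]
[[ 54  82 138 181 175 135 113 138 167 152 118 105 104 106 106 105 103 102
  100]
 [ 63 106 158 186 173 132 110 132 156 142 116 111 114 116 117 116 110 106
  101]
 [ 76 129 178 192 175 133 106 110 125 138 155 175 185 188 189 185 169 138
  114]
 [ 92 146 187 195 180 143 111 112 152 206 234 243 245 245 245 244 239 209
  159]
 [110 163 193 197 188 164 139 155 219 244 247 247 247 247 247 247 247 243
  220]
 [133 179 197 198 195 186 177 206 242 247 247 247 247 247 247 247 247 247
  242]
 [158 190 199 199 199 196 196 218 243 247 247 247 247 247 247 247 247 246
  239]
 [177 196 199 199 200 202 208 221 237 244 246 246 246 246 246 245 243 237
  221]
 [186 198 199 200 202 214 230 239 243 245 245 243 238 234 232 228 
[... 2151 characters left out ...]
 213 231 237 236 229 208 162 122 119 146 180
  195]
 [124 119 115 121 128 130 149 173 189 196 196 189 174 148 113 103 124 159
  187]
 [124 120 122 144 165 151 150 165 176 179 179 175 165 146 113 100 111 145
  179]
 [124 120 121 140 159 152 152 166 174 178 178 174 165 149 122 109 119 145
  178]
 [125 120 121 135 159 166 164 168 175 178 178 174 166 156 140 130 140 159
  181]
 [125 122 129 164 202 204 179 169 174 178 178 174 168 166 167 161 159 173
  184]
 [125 124 133 179 222 218 184 170 175 178 178 173 171 184 205 200 184 187
  186]
 [125 122 132 176 220 217 180 168 174 178 178 173 172 188 213 213 198 194
  183]
 [125 122 129 164 202 201 177 173 178 181 181 178 178 189 204 206 200 195
  179]]
```

Both knob tops appear at the z = 84 row, so both caps are home. Pusher goes back to the stand.

Call:
move_arm(
  increments=[
    [-0.0386,-0.0015,0,0,0,0,1],
    [-0.0386,-0.0015,0,0,0,0,1],
    [-0.0386,-0.0015,0,0,0,0,1],
    [-0.0386,-0.0015,0,0,0,0,1],
    [-0.0386,-0.0015,0,0,0,0,1],
    [-0.0386,-0.0015,0,0,0,0,1],
    [-0.0386,-0.0015,0,0,0,0,1],
    [-0.0386,-0.0015,0,0,0,0,1],
    [-0.0386,-0.0015,0,0,0,0,1],
    [-0.0386,-0.0015,0,0,0,0,1],
    [0,0,0,0,0,0,1],
    [0,0,0,0,0,0,1],
    [0,0,0,0,0,0,1],
  ],
)

```text
t: 41.65
eef_pos: [468.0, -266.1, 296.7]
orientation: [-3.141, -0.001, 1.431]
ft_force: [0.8, 0.9, -1.0]
opening: 18.8
gripper_force: 78.3
```

```bash
python3 - <<'E'
from h import *
s=state();print(s['eef_pos'],s['orientation'],s['ft_force'])
go((468,-267,166))
E
```

```text
[ 468.04485695 -266.05399903  296.71831818] [-3.14056805e+00 -1.20356062e-03  1.43059509e+00] [ 0.75090493  0.85719353 -0.95213432]
tool shift mm [ -1.1   0.2 130.7]
```

Call:
move_arm(
  increments=[
    [-0.0008,0,0.03,0,0,0,1],
    [0,0,0.03,0,0,0,1],
    [0,0,0.03,0,0,0,1],
    [0,0,0.025,0,0,0,1],
    [0,0,0.01,0,0,0,1],
    [0,0,0.004,0,0,0,1],
    [0,0,0,0,0,0,1],
    [0,0,0,0,0,0,1],
  ],
)

```text
t: 42.45
eef_pos: [467.4, -267.7, 168.9]
orientation: [-3.14, -0.0, 1.429]
ft_force: [-4.6, 2.7, -3.6]
opening: 18.8
gripper_force: 80.0
```

Call:
move_arm(
  increments=[
    [0,0,0.002,0,0,0,1],
    [0,0,0,0,0,0,1],
    [0,0,0,0,0,0,-1],
    [0,0,0,0,0,0,-1],
    [0,0,0,0,0,0,-1],
    [0,0,0,0,0,0,-1],
    [0,0,0,0,0,0,-1],
    [0,0,-0.02,0,0,0,-1],
    [0,0,-0.04,0,0,0,-1],
    [0,0,-0.04,0,0,0,-1],
    [0,0,-0.04,0,0,0,-1],
    [0,0,0,0,0,0,1],
    [0,0,0,0,0,0,1],
  ],
)

```text
t: 43.75
eef_pos: [468.1, -268.3, 307.1]
orientation: [3.14, 0.001, 1.429]
ft_force: [-0.6, -1.0, -1.6]
opening: 59.1
gripper_force: 0.0
```

```bash
python3 - <<'E'
from h import *
a=grab('scene','s23.png');b=grab('side','d23.png');c=grab('wrist','w23.png');s=state();print(s['eef_pos'],s['orientation'],s['opening'])
# handle columns: original vs now, side and scene
for n,o,k in (('scene',load('scene0.png'),a),('side',load('side0.png'),b)):
    for P in ((467.8,-266.3),(457.6,-341.7)):
        for z in (135,85):
            p=proj(k,(*P,z)).round().astype(int)
            print(n,P[1],z,o['pixels'][p[1]+1,p[0]-10:p[0]+11].max(1).tolist(),k['pixels'][p[1]+1,p[0]-10:p[0]+11].max(1).tolist())
# tab from w6
w=load('w6.png');print('tab guess px',proj(w,(490,34,93)),proj(w,(490,34,66)))
g=cv2.cvtColor(w['pixels'],cv2.COLOR_BGR2GRAY)
print(g[225:300:3,286].tolist(),g[225:300:3,290].tolist())
E
```

```text
[ 467.25919418 -268.03450384  305.04447312] [-3.13969800e+00 -9.78323858e-04  1.42908901e+00] 36.30613902957571
scene -266.3 135 [45, 45, 44, 53, 99, 142, 145, 145, 144, 145, 145, 143, 129, 91, 52, 45, 45, 43, 42, 44, 61] [44, 43, 42, 48, 86, 123, 126, 126, 126, 126, 125, 124, 99, 57, 43, 41, 43, 40, 42, 43, 61]
scene -266.3 85 [169, 146, 143, 136, 110, 81, 76, 76, 75, 76, 76, 77, 81, 89, 92, 91, 90, 123, 159, 210, 231] [161, 138, 126, 112, 86, 75, 74, 73, 73, 74, 74, 70, 72, 75, 76, 78, 91, 139, 167, 217, 232]
scene -341.7 135 [41, 41, 42, 43, 65, 111, 142, 145, 144, 144, 145, 144, 138, 99, 55, 44, 44, 43, 45, 45, 44] [41, 40, 41, 45, 75, 120, 142, 144, 144, 143, 143, 143, 127, 87, 51, 43, 44, 43, 44, 44, 44]
scene -341.7 85 [185, 148, 144, 136, 112, 82, 75, 74, 74, 76, 75, 77, 78, 88, 92, 92, 89, 95, 153, 173, 227] [194, 150, 141, 123, 88, 77, 75, 76, 75, 75, 75, 72, 71, 85, 92, 92, 91, 95, 153, 172, 228]
side -266.3 135 [43, 43, 45, 75, 141, 203, 213, 174, 153, 154, 156, 157, 153, 133, 101, 87, 85, 86, 94, 116, 138] [40, 40, 42, 68, 114, 139, 128, 116, 118, 123, 125, 123, 109, 88,
[... 278 characters left out ...]
44, 54, 87, 122, 142, 150, 153, 156, 149, 120, 74, 48, 44, 44, 43, 43, 43] [39, 39, 41, 42, 55, 89, 117, 128, 133, 138, 139, 129, 101, 65, 44, 40, 40, 40, 40, 42, 40]
side -341.7 85 [213, 174, 153, 154, 156, 157, 153, 133, 101, 87, 85, 86, 94, 116, 138, 156, 188, 226, 240, 242, 242] [128, 116, 118, 123, 125, 123, 109, 88, 80, 81, 84, 95, 113, 130, 145, 174, 215, 232, 235, 236, 235]
tab guess px [288.07015386 272.17473622] [287.98498394 260.59685456]
[234, 236, 236, 236, 236, 237, 231, 188, 178, 112, 101, 105, 135, 234, 237, 236, 237, 236, 236, 229, 180, 96, 77, 45, 45] [133, 137, 133, 140, 179, 196, 171, 171, 174, 111, 99, 103, 148, 233, 236, 236, 236, 236, 236, 236, 235, 237, 236, 235, 233]
```

Call:
move_arm(
  increments=[
    [0.0369,-0.0087,0,0,0,0,1],
    [0.0369,-0.0087,0,0,0,0,1],
    [0.0369,-0.0087,0,0,0,0,1],
    [0.0369,-0.0087,0,0,0,0,1],
    [0.0369,-0.0087,0,0,0,0,1],
    [0.0369,-0.0087,0,0,0,0,1],
    [0.0369,-0.0087,0,0,0,0,1],
    [0.0369,-0.0087,0,0,0,0,1],
    [0,0,0,0,0,-8.2,1],
    [0,0,0,0,0,-8.2,1],
    [0,0,0,0,0,-8.2,1],
    [0,0,0,0,0,-8.2,1],
    [0,0,0,0,0,-8.2,1],
    [0,0,0,0,0,-8.2,1],
    [0,0,0,0,0,-8.2,1],
    [0,0,0,0,0,-8.2,1],
    [0,0,0,0,0,-8.2,1],
    [0,0,0,0,0,-8.2,1],
    [0,0,0,0,0,-8.2,1],
    [0,0,0,0,0,-8.2,1],
  ],
)

```text
t: 45.9
eef_pos: [440.1, 33.8, 305.4]
orientation: [3.141, -0.002, -3.131]
ft_force: [0.2, -1.4, -0.1]
opening: -0.1
gripper_force: 0.0
```

```bash
python3 - <<'E'
from h import *
s=state();print(s['eef_pos'],s['orientation'],s['opening'],s['joint_pos'])
w=load('w9.png');print('tab y',onz(w,110,161,93),onz(w,110,155,93)); go((445,34,145),np.pi+.0115)
E
```

```text
[440.12332399  33.79593785 305.36389988] [ 3.14094486e+00 -1.84089371e-03 -3.13076030e+00] -0.11089859092877691 [ 0.8309715  -0.08431408 -0.9362847   1.89956469 -0.07140228  1.29453233
  1.49764255]
tab y [487.9441224   38.64588565  93.        ] [485.50160109  38.92858156  93.        ]
tool shift mm [ -5.2   0.  160.4]
turn deg [ 0.04 -0.11 -0.04]
```

Call:
move_arm(
  increments=[
    [0,0.001,0.04,0,0,0,1],
    [0,0,0.04,0,0,0,1],
    [0,0,0.04,0,0,0,1],
    [0,0,0.03,0,0,0,1],
    [0,0,0.01,0,0,0,1],
    [-0.01,0,0,0,0,0,1],
    [-0.01,0,0,0,0,0,1],
    [0,0,0,0,0,0,1],
    [0,0,0,0,0,0,1],
  ],
)

```text
t: 46.8
eef_pos: [461.6, 35.2, 147.5]
orientation: [3.141, 0.002, -3.137]
ft_force: [-1.4, -0.6, -0.0]
opening: -0.1
gripper_force: 0.0
```

Call:
move_arm(
  increments=[
    [-0.01,0,0,0,0,0,1],
    [-0.012,0,0,0,0,0,1],
    [-0.012,0,0,0,0,0,1],
    [-0.012,0,0,0,0,0,1],
    [-0.012,0,0,0,0,0,1],
    [-0.012,0,0,0,0,0,1],
    [-0.012,0,0,0,0,0,1],
    [-0.01,0,0,0,0,0,1],
    [0,0,0,0,0,0,1],
  ],
)

```text
t: 47.7
eef_pos: [553.0, 35.6, 146.0]
orientation: [3.141, -0.002, -3.137]
ft_force: [-5.3, -0.5, 3.4]
opening: 0.3
gripper_force: 2.8
```

Pushing with the spring resisting (5 N). On to the latch in small steps.

Call:
move_arm(
  increments=[
    [-0.008,0,0,0,0,0,1],
    [-0.006,0,0,0,0,0,1],
    [-0.004,0,0,0,0,0,1],
    [0,0,0,0,0,0,1],
  ],
)

```text
t: 48.1
eef_pos: [569.9, 35.8, 145.9]
orientation: [-3.142, -0.002, -3.136]
ft_force: [-4.5, 1.2, -0.3]
opening: -0.3
gripper_force: 2.0
```

Call:
move_arm(
  increments=[
    [-0.003,0,0,0,0,0,1],
    [-0.002,0,0,0,0,0,1],
    [0,0,0,0,0,0,1],
  ],
)

```text
t: 48.4
eef_pos: [574.8, 35.8, 145.9]
orientation: [-3.142, -0.003, -3.136]
ft_force: [-6.4, 0.7, 1.1]
opening: -0.0
gripper_force: 3.2
```

Call:
move_arm(
  increments=[
    [-0.002,0,0,0,0,0,1],
    [-0.001,0,0,0,0,0,1],
    [0,0,0,0,0,0,1],
  ],
)

```text
t: 48.7
eef_pos: [577.6, 35.9, 145.9]
orientation: [-3.141, -0.003, -3.136]
ft_force: [-7.0, 1.5, 1.3]
opening: 0.1
gripper_force: 3.4
```

Call:
move_arm(
  increments=[
    [-0.001,0,0,0,0,0,1],
    [-0.001,0,0,0,0,0,1],
    [0,0,0,0,0,0,1],
  ],
)

```text
t: 49.0
eef_pos: [579.5, 35.9, 145.9]
orientation: [-3.141, -0.003, -3.136]
ft_force: [-7.6, 0.7, 1.4]
opening: -0.1
gripper_force: 3.5
```

Call:
move_arm(
  increments=[
    [-0.001,0,0,0,0,0,1],
    [-0.001,0,0,0,0,0,1],
    [0,0,0,0,0,0,1],
  ],
)

```text
t: 49.3
eef_pos: [580.1, 36.0, 145.8]
orientation: [-3.141, -0.007, -3.136]
ft_force: [-16.6, -0.1, 10.1]
opening: 0.3
gripper_force: 8.3
```

Hard stop reached; back off and check.

Call:
move_arm(
  increments=[
    [0.005,0,0,0,0,0,1],
    [0.02,0,0,0,0,0,1],
    [0.04,0,0,0,0,0,1],
    [0,0,-0.04,0,0,0,1],
    [0,0,-0.04,0,0,0,1],
    [0,0,-0.04,0,0,0,1],
    [0,0,-0.04,0,0,0,1],
    [0,0,0,0,0,0,1],
    [0,0,0,0,0,0,1],
  ],
)

```text
t: 50.2
eef_pos: [518.3, 35.0, 307.3]
orientation: [-3.141, 0.003, -3.137]
ft_force: [-0.4, -0.4, -0.7]
opening: -0.0
gripper_force: 0.0
```

```bash
python3 - <<'E'
from h import *
b=grab('side','d30.png');o=load('side0.png');a=grab('scene','s30.png');a0=load('scene0.png');s=state();print(s['eef_pos'],s['ft_force'])
# compare tray front region (shut at start) with now, side view
p=proj(b,(590,34,77));q=proj(b,(490,34,77));print(p,q)
for n,x in (('start',o),('now',b),('out',load('d22.png'))):
    g=cv2.cvtColor(x['pixels'],cv2.COLOR_BGR2GRAY); print(n,g[250,225:285:2].tolist())
    print('   ',g[220,235:310:3].tolist())
# bystanders & tools unchanged in scene: diff blobs
d=cv2.cvtColor(cv2.absdiff(a['pixels'],a0['pixels']),cv2.COLOR_BGR2GRAY)
print(blobs((d>60).astype(np.uint8),25))
d=cv2.cvtColor(cv2.absdiff(b['pixels'],o['pixels']),cv2.COLOR_BGR2GRAY)
print(blobs((d>60).astype(np.uint8),25))
E
```

```text
[517.37986564  34.93891033 305.46421676] [-1.13029553  0.44162781 -0.30409714]
[252.13840257 222.51268177] [290.85529943 228.51872493]
start [242, 242, 242, 240, 190, 80, 107, 149, 226, 240, 196, 128, 122, 76, 37, 40, 42, 42, 42, 42, 42, 43, 42, 42, 43, 42, 42, 42, 43, 42]
    [242, 241, 242, 232, 101, 239, 176, 218, 125, 68, 39, 42, 42, 43, 41, 42, 43, 43, 42, 42, 41, 42, 41, 42, 43]
now [211, 212, 211, 209, 161, 93, 97, 109, 164, 205, 167, 130, 141, 87, 45, 46, 51, 51, 51, 51, 51, 51, 52, 51, 51, 51, 52, 51, 51, 50]
    [247, 247, 247, 245, 124, 247, 214, 241, 151, 81, 46, 51, 51, 51, 51, 51, 51, 51, 51, 51, 52, 52, 51, 51, 51]
out [217, 217, 217, 215, 169, 116, 114, 143, 193, 194, 179, 101, 51, 52, 122, 161, 116, 127, 160, 211, 217, 186, 128, 101, 143, 173, 150, 172, 180, 242]
    [247, 247, 247, 246, 119, 124, 193, 180, 120, 127, 124, 113, 170, 237, 208, 119, 195, 163, 206, 247, 246, 136, 49, 53, 53]
[([0, 0, 20, 6, 76], [7.1, 1.8]), ([161, 0, 28, 55, 482], [174.3, 21.1]), ([210, 0, 22, 39, 272], [222.2, 12.9]), ([243, 0, 93, 65, 3719], [292.2, 27.0]), ([233, 41, 14, 11, 72], [240.0, 45.1]), ([248, 57, 2, 13, 25], [248.5, 63.2]), ([276, 97, 17, 13, 43], [283.2, 104.7]), ([0, 104, 23, 25, 334], [9.2, 117.8]), ([294, 106, 15, 4, 26], [301.0, 107.8]), ([353, 174, 13, 18, 157], [359.7, 183.8]), ([362, 188, 13, 18, 165], [368.9, 197.2]), ([332, 212, 42, 23, 393], [355.8, 222.2])]
[([247, 0, 182, 56, 5029], [305.1, 19.6]), ([423, 0, 35, 70, 1442], [438.1, 30.9]), ([513, 0, 16, 80, 443], [520.7, 31.4]), ([256, 87, 43, 44, 1571], [276.9, 106.7]), ([268, 132, 6, 14, 26], [270.2, 139.3]), ([263, 314, 18, 23, 276], [271.6, 325.3]), ([288, 320, 19, 23, 288], [297.5, 331.4])]
```

The tray front matches its shut position at the start, and the tools and bystanders are unchanged. The arm is clear, so I'm handing in.

```bash
python3 -c "
from bench import workorder
print(workorder.job_done())"
```

```text
the job is handed in; nothing more can be done
None
```

I handed in the job with every step done; the judge gave no verdict. Both caps are pressed home in wells 1 and 3, the pin and pusher are back in the stand, the tray is shut against its stop, and the bottle, jar and beaker look unmoved in the images.

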